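Line up the cook's things by height

TASK

Line up the pepper mill, the spice jar, the salt shaker and the egg timer on the four round marks of the wooden board, in order of height: the tallest on the mark next to the red knob, falling to the shortest at the other end. Stand each one upright in the middle of its mark and let go of it.

Things in the scene. Friction and masses are not known exactly. Their poses are not given: they have to be found in the camera images.
- pepper_mill: dark brown wooden pepper mill, the tallest of the four: 170 mm tall, round, at most 58 mm across, with a small metal button on top, about 0.2 kg. The head, 123 to 159 mm up, is 48 mm across, a good grip. Origin: centre of the underside; z up. It stands upright and loose on the worktop; grasp it from above, at any yaw.
- spice_jar: spice jar of clear glass with a red screw cap, the second tallest: 106 mm tall, round, 42 mm across the glass; the cap (from 85 mm up) is 45 mm across. About 0.11 kg. Origin: centre of the underside; z up. It stands upright and loose on the worktop; grasp it from above, at any yaw.
- salt_shaker: clear salt shaker with white salt and a grey domed top, the third tallest: 90 mm tall, round, 44 mm across up to about 60 mm, narrower above; 0.1 kg. Origin: centre of the underside; z up. It stands upright and loose on the worktop; grasp it from above, at any yaw.
- egg_timer: egg timer, red dial on a white base, the shortest: 46 mm tall, round, 64 mm across. The dial does not turn. 0.11 kg. Origin: centre of the underside; z up. It stands upright and loose on the worktop; grasp it from above, at any yaw.
- mark_1: one of four alike cork-coloured round marks, 70 mm across with a dark centre dot, in a straight row, 85 mm apart, on a fixed dark wooden board (100 x 410 mm, top 14 mm above the worktop). Origin: centre of the mark, on the board's top; y runs along the row towards mark_1, x across the board. It is the outermost mark at the robot's left (+y) end.
- mark_2: one of four alike cork-coloured round marks, 70 mm across with a dark centre dot, in a straight row, 85 mm apart, on a fixed dark wooden board (100 x 410 mm, top 14 mm above the worktop). Origin: centre of the mark, on the board's top; y runs along the row towards mark_1, x across the board. Second from the robot's left end.
- mark_3: one of four alike cork-coloured round marks, 70 mm across with a dark centre dot, in a straight row, 85 mm apart, on a fixed dark wooden board (100 x 410 mm, top 14 mm above the worktop). Origin: centre of the mark, on the board's top; y runs along the row towards mark_1, x across the board. Third from the robot's left end.
- mark_4: one of four alike cork-coloured round marks, 70 mm across with a dark centre dot, in a straight row, 85 mm apart, on a fixed dark wooden board (100 x 410 mm, top 14 mm above the worktop). Origin: centre of the mark, on the board's top; y runs along the row towards mark_1, x across the board. It is the outermost mark at the robot's right (-y) end.
- red_knob: red turned knob, 26 mm across and 22 mm tall, fixed on top of the board at one of its two ends, 61 mm beyond the centre of the outermost mark there (at either end from start to start; a white knob of the same shape is at the other end). Origin: centre of its underside, on the board's top.
Not all that is in view belongs to the job. What is shaped like the spice_jar but green is not meant. Leave any green look-alike of the salt_shaker alone.

How it is judged (in metres and radians):
At the end, for the whole second after the job is handed in: Counted from the red-knob end of the board, pepper mill, spice jar, salt shaker and egg timer stand on the first, second, third and fourth mark: each within 15 mm of the centre of its mark, its underside on the board's top (9 to 22 mm above the worktop), upright within 0.12 rad, and at rest (((horizontal distance between red_knob and mark_1 below 0.08 m and horizontal distance between pepper_mill and mark_1 below 0.015 m and horizontal distance between spice_jar and mark_2 below 0.015 m and horizontal distance between salt_shaker and mark_3 below 0.015 m and horizontal distance between egg_timer and mark_4 below 0.015 m) or (horizontal distance between red_knob and mark_4 below 0.08 m and horizontal distance between pepper_mill and mark_4 below 0.015 m and horizontal distance between spice_jar and mark_3 below 0.015 m and horizontal distance between salt_shaker and mark_2 below 0.015 m and horizontal distance between egg_timer and mark_1 below 0.015 m)) and angle between each of pepper_mill, spice_jar, salt_shaker, egg_timer's own z axis and vertical below 0.12 rad and height (world z) of pepper_mill between 0.009 and 0.022 m and linear speed of each of pepper_mill, spice_jar, salt_shaker, egg_timer below 0.02 m/s and angular speed of each of pepper_mill, spice_jar, salt_shaker, egg_timer below 0.2 rad/s and height (world z) of spice_jar between 0.009 and 0.022 m and height (world z) of salt_shaker between 0.009 and 0.022 m and height (world z) of egg_timer between 0.009 and 0.022 m); the robot touches nothing.
It also fails if it takes over 115 s, if anything falls off the work surface, if the arm or the gripper's body presses on something with over 40 N, if the wrist force passes 120 N, or if a joint passes its speed limit or range.

ROBOT

A 6-joint arm with a two-finger parallel gripper is mounted at the origin on a cart in front of the work surface, level with it; the furniture and walls round the work are solid. World frame = base frame: x ahead of the robot, y to its left, z up, the work surface at z = 0. Lengths are in m, angles in degrees, forces in N, time in s.
With the tool pointing down it reaches from about 0.35 to 0.975 m from the base axis. Payload 4.9 kg.
Tool frame: the origin (TCP) lies between the finger pads; the fingertips stand 14 mm ahead of it and the grasp point (between the pads) lies 5 mm behind it; z points along the fingers, y is the line along which they close (so a half turn about z gives the same grasp; the last joint's range is limited). The gripper opens to 85 mm and grips with 20 to 120 N. Pads are 22 mm wide; open, the fingers measure 114 mm over their backs; the gripper's body (76 mm by 85 mm) begins 54 mm behind the grasp point. The pads swing forward as they close: fully open they stand 13 mm farther back than shut.
Start: joints at [69.213, 3.019, 92.412, -0, 84.569, -6.818], TCP at [0.151, 0.607, 0.215] pointing down, gripper open.
Joint ranges: [-172.51, 172.51], [-57.92, 126.97], [3.15, 148.05], [-58.71, 238.71], [5.1, 150.11], [-179.66, 179.66]. Speed limits (degrees/s): [147.25, 147.25, 180, 180, 180, 180].

INTERFACE

Orientations are given as [roll, pitch, yaw] about the fixed x, y, z axes, in that order (R = Rz(yaw) Ry(pitch) Rx(roll)).
In Python, from cell import arm, optics gives the robot as it stands. The module is installed in compiled form; this text tells all that it offers.
- The arm moves only by the tool drive_tool, never from a script. Its argument "motion" is a list of rows, each an object with "jaw": the closure, from -1 (fully open) to 1 (shut); "dp": the shift along the tool's x, y, z scaled (see below), a list of three; "turn": the turn, a rotation vector about the tool's x, y, z scaled (see below), a list of three. A call has 1 to 8 rows; each row shifts and turns the commanded pose from where the row before left it, along the tool's axes as they then stand; what a row does not reach is not made up. The controller multiplies each number of a shift by 0.5 m and each number of a turn by 45 degrees. A row lasts 1/12 s, in which the tool goes at most 41.7 mm and 7.16 degrees, less where a joint would pass 70% of its speed; a pose out of reach is approached as far as the arm can. A call with a number of a shift or a turn outside -1 to 1 is refused whole. A call with a gripper value outside its range is refused whole. The fingers move at their own pace and stop on an object; the grip force is fixed at half the most. Time passes only in rows, so rows that do not move let the fingers close. It gives the time, the measured TCP pose, the force, the opening and the grip force at its end, in the units of the state.
- arm.observe(): the state, without advancing time (a new reading comes with each control period).
- optics.get_image(name): name is "scene" or "top"; returns a dict with "frame" (400x640x3 uint8, blue, green, red), "range_z" (400x640 float32, m along the optical axis (not along the pixel's ray), 0 where there is no reading), "fx", "fy", "cx", "cy" (pixels), "dist_coeffs" ([k1, k2, p1, p2, k3] as OpenCV has them; the pictures are not rectified), "R" (3x3) and "t" (3): a world point X has camera coordinates R X + t. Camera axes: x right, y down, z forward; pixel columns grow to the right and rows downward; lengths in m; the calibration is good to about 2 mm. A picture is of the moment at which its call begins.
- arm.job_done(): hands the job in; it is judged then, once.
Trained networks look in the newest picture that a camera, given by its name, has taken for a name from the list of things; names that differ only in an ending like _2 or _b are one class to them, and where a whole thing is asked for, a point or a joint stands for the part that bears it (a point fixed in the world has none). Each returns a list of dicts, best first, with "confidence" (0 to 1); they miss things now and then, are a little off and sometimes report something else, mostly with a low value. They report only what shows in the picture. A call takes as long as a camera call. They do not tell look-alikes from the thing itself.
- optics.look_for(name, camera): "point" ([x, y, z] in m, in world coordinates, good to about 4 mm: the middle of the surface that is visible of it).
- optics.mark_of(name, camera): "point" ([x, y, z] in m, in world coordinates, good to about 4 mm: a listed point, or the origin of a listed thing).
The state is a dict: "time": time; "joint_positions": joint angles; "joint_velocities": joint speeds; "effort": joint torques, N m; "tcp_pos": TCP position; "tcp_rot": TCP orientation; "wrist_force": force on the tool from outside, world axes, zero at the start; "torque": the same for the moment, N m; "opening": opening from 0.0 (shut) to 1.0 (fully open); "gripper_force": force on a finger pad.
Only numpy, scipy, OpenCV 4.12 (cv2) and the standard library are available. Lean on these libraries where they do the work, as an engineer would, in place of code of your own. Each camera call takes 0.05 s, during which the arm holds its last target. There are 200 camera calls.

## Working session

There is one attempt and no reset: what is moved stays moved. The work goes in short steps, Python scripts to look and compute and a tool call to move; the robot and the scene stay as the last step left them, time stands still between calls to the robot, and variables do not carry over. Pictures are saved under pics/ and viewed, at most 14 in all, crops included, and the job is handed in when it is done.

Besides the shell and the picture viewer there is one more tool, called in YAML: its name, and indented under it one key for each argument. drive_tool: Moves the arm, as the interface text tells. Shifts and turns lie within -1 to 1; 1 stands for 0.5 m of shift or 45 degrees of turn. Its arguments: {"type":"object","properties":{"motion":{"type":"array"}},"required":["motion"]}

```bash
mkdir -p pics; cat > h.py <<'E'
import numpy as np, cv2
from cell import arm, optics
def px(im,u,v,z=None):
    K=np.array([[im["fx"],0,im["cx"]],[0,im["fy"],im["cy"]],[0,0,1]])
    n=cv2.undistortPoints(np.array([[[u,v]]],float),K,np.array(im["dist_coeffs"]))[0,0]
    R=np.array(im["R"]);t=np.array(im["t"]);d=R.T@np.array([n[0],n[1],1]);c=-R.T@t
    if z is None: return c+d*im["range_z"][int(round(v)),int(round(u))]
    return c+d*(z-c[2])/d[2]
def proj(im,X):
    K=np.array([[im["fx"],0,im["cx"]],[0,im["fy"],im["cy"]],[0,0,1]])
    return cv2.projectPoints(np.array([X],float),cv2.Rodrigues(np.array(im["R"]))[0],np.array(im["t"]),K,np.array(im["dist_coeffs"]))[0][0,0]
E
python3 - <<'E'
from h import *
s=arm.observe(); print(s["time"],s["tcp_pos"],s["tcp_rot"],s["opening"])
for c in("scene","top"):
    im=optics.get_image(c); cv2.imwrite(f"pics/{c}0.png",im["frame"])
    print(c,"cam at",np.round(-np.array(im["R"]).T@im["t"],3))
    for n in "pepper_mill spice_jar salt_shaker egg_timer mark_1 mark_2 mark_3 mark_4 red_knob".split():
        for d in optics.mark_of(n,c)[:4]: print(n,np.round(d["point"],3),round(d["confidence"],2),np.round(proj(im,d["point"])))
E
```

```text
0.0 [0.15062687 0.60588454 0.21334024] [-1.79880162e+02 -1.37434232e-02  1.66032876e+02] 1.0016183084443204
scene cam at [0.175 1.168 0.858]
pepper_mill [0.429 0.386 0.004] 0.95 [295. 288.]
spice_jar [0.515 0.084 0.002] 0.71 [297. 218.]
spice_jar [0.367 0.25  0.002] 0.59 [329. 260.]
salt_shaker [ 0.486  0.489 -0.004] 0.84 [261. 315.]
egg_timer [ 0.472  0.261 -0.002] 0.4 [293. 257.]
mark_1 [ 0.439 -0.219  0.016] 0.56 [339. 172.]
mark_1 [ 0.455 -0.138  0.013] 0.55 [330. 183.]
mark_1 [ 0.418 -0.31   0.019] 0.5 [349. 161.]
mark_1 [ 0.466 -0.055  0.014] 0.48 [322. 195.]
mark_2 [ 0.439 -0.219  0.016] 0.56 [339. 172.]
mark_2 [ 0.455 -0.138  0.013] 0.55 [330. 183.]
mark_2 [ 0.418 -0.31   0.019] 0.5 [349. 161.]
mark_2 [ 0.466 -0.055  0.014] 0.48 [322. 195.]
mark_3 [ 0.439 -0.219  0.016] 0.56 [339. 172.]
mark_3 [ 0.455 -0.138  0.013] 0.55 [330. 183.]
mark_3 [ 0.418 -0.31   0.019] 0.5 [349. 161.]
mark_3 [ 0.466 -0.055  0.014] 0.48 [322. 195.]
mark_4 [ 0.439 -0.219  0.016] 0.56 [339. 172.]
mark_4 [ 0.455 -0.138  0.013] 0.55 [330. 183.]
mark_4 [ 0.418 -0.31   0.019] 0.5 [349. 161.]
mark_4 [ 0.466
[... 322 characters left out ...]
 [ 0.456  0.15  -0.002] 0.44 [276. 195.]
egg_timer [0.468 0.26  0.002] 0.58 [241. 190.]
mark_1 [ 0.448 -0.14   0.009] 0.67 [368. 197.]
mark_1 [ 0.422 -0.305  0.015] 0.64 [421. 206.]
mark_1 [ 0.468 -0.056  0.014] 0.55 [341. 191.]
mark_2 [ 0.448 -0.14   0.009] 0.67 [368. 197.]
mark_2 [ 0.422 -0.305  0.015] 0.64 [421. 206.]
mark_2 [ 0.468 -0.056  0.014] 0.55 [341. 191.]
mark_3 [ 0.448 -0.14   0.009] 0.67 [368. 197.]
mark_3 [ 0.422 -0.305  0.015] 0.64 [421. 206.]
mark_3 [ 0.468 -0.056  0.014] 0.55 [341. 191.]
mark_4 [ 0.448 -0.14   0.009] 0.67 [368. 197.]
mark_4 [ 0.422 -0.305  0.015] 0.64 [421. 206.]
mark_4 [ 0.468 -0.056  0.014] 0.55 [341. 191.]
red_knob [ 0.405 -0.368  0.014] 0.59 [441. 212.]
```

View pics/scene0.png

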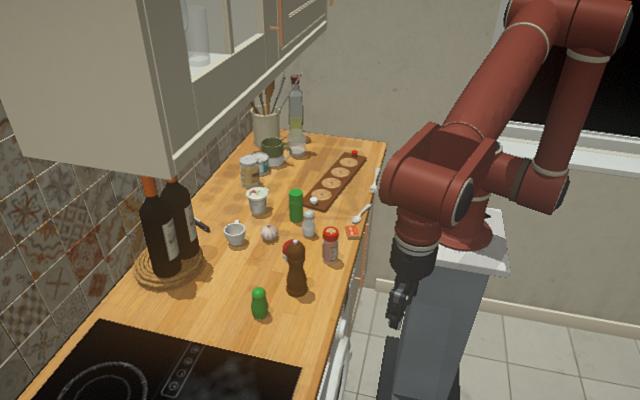

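View pics/top0.png

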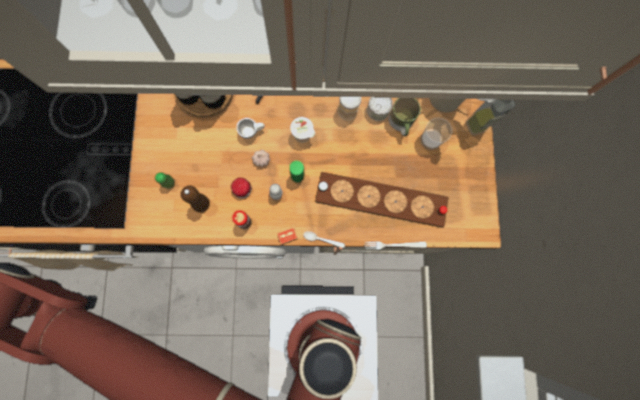

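The top view shows the white knob at (323,186) and the red knob at (443,210). Red is therefore at the -y end, so the order is pepper→mark_4, jar→mark_3, salt→mark_2, timer→mark_1. The green jar (297,171) and the green shaker (164,180) are decoys. The real ones are jar (241,219), salt (276,192), timer (241,187) and mill (196,200).

```bash
python3 - <<'E'
from h import *
from scipy.optimize import least_squares
def cloud(im):
    v,u=np.mgrid[0:400,0:640]; K=np.array([[im["fx"],0,im["cx"]],[0,im["fy"],im["cy"]],[0,0,1]])
    n=cv2.undistortPoints(np.stack([u,v],-1).reshape(-1,1,2).astype(float),K,np.array(im["dist_coeffs"]))[:,0]
    z=im["range_z"].reshape(-1); P=np.c_[n*z[:,None],z]
    P=(P-im["t"])@np.array(im["R"]); P[z==0]=9; return P
ims={c:optics.get_image(c) for c in("scene","top")}; cl={c:cloud(im) for c,im in ims.items()}
objs=dict(pepper=(.427,.384,.170,.024,.125,.157),spice=(.370,.249,.106,.0225,.087,.104),salt=(.457,.152,.09,.022,.01,.058),timer=(.470,.260,.046,.032,.005,.04),gsalt=(.49,.491,.09,.022,.01,.058),gspice=(.514,.085,.106,.0225,.087,.104))
for n,(x,y,h,r,a,b) in objs.items():
    for c in cl:
        P=cl[c]; m=np.hypot(P[:,0]-x,P[:,1]-y)<.045; Q=P[m]; zt=np.percentile(Q[:,2],99)
        S=Q[(Q[:,2]>a)&(Q[:,2]<b)]; T=Q[Q[:,2]>zt-.012]
        f=least_squares(lambda p:np.hypot(S[:,0]-p[0],S[:,1]-p[1])-r,[x,y],loss="soft_l1",f_scale=.003).x if len(S)>5 else None
        print(n,c,"top z",zt.round(3),"topmean",T[:,:2].mean(0).round(3),"fit",None if f is None else f.round(3),len(S))
for c,im in ims.items():
    hsv=cv2.cvtColor(im["frame"],cv2.COLOR_BGR2HSV)
    for g in [(.468,-.056),(.451,-.139),(.438,-.221),(.420,-.307)]:
        u0,v0=proj(im,[*g,.014]); R=12 if c=="scene" else 16
        ys,xs=np.mgrid[0:400,0:640]; P=cl[c].reshape(400,640,3)
        near=(np.hypot(P[...,0]-g[0],P[...,1]-g[1])<.047)
        V=hsv[...,2].astype(float); th=cv2.threshold(V[near].astype(np.uint8).reshape(-1,1),0,255,cv2.THRESH_OTSU)[0]
        mk=near&(V>th); W=P[mk]
        cen=px(im,xs[mk].mean(),ys[mk].mean(),.014)
        print(c,"mark",g,"centroid",cen.round(3),"depth z",np.median(W[:,2]).round(3),mk.sum())
P=cl["top"]; m=(P[:,2]>.3)&(P[:,0]<.9)&(P[:,0]>.35)&(abs(P[:,1])<.5); Q=P[m]; print("cupboard min x",np.percentile(Q[:,0],[0,1,5]) ,"z",np.percentile(Q[:,2],[0,1,5]))
s=ims["scene"]; P=cl["scene"]; m=(P[:,2]>.3)&(P[:,0]>.4)&(P[:,0]<.8)&(P[:,1]<.8); Q=P[m]; print("scene cup",Q.min(0),np.percentile(Q[:,0],[1,5]))
E
```

```text
pepper scene top z 0.166 topmean [0.427 0.388] fit [0.429 0.382] 238
pepper top top z 0.168 topmean [0.425 0.381] fit [0.427 0.384] 184
spice scene top z 0.109 topmean [0.368 0.252] fit [0.369 0.246] 79
spice top top z 0.111 topmean [0.366 0.244] fit [0.366 0.246] 48
salt scene top z 0.09 topmean [0.457 0.155] fit [0.459 0.148] 176
salt top top z 0.091 topmean [0.455 0.147] fit [0.46  0.149] 60
timer scene top z 0.048 topmean [0.49  0.259] fit [0.471 0.26 ] 32
timer top top z 0.05 topmean [0.471 0.257] fit [0.475 0.259] 109
gsalt scene top z 0.09 topmean [0.485 0.496] fit [0.49  0.488] 238
gsalt top top z 0.091 topmean [0.487 0.486] fit [0.49 0.49] 99
gspice scene top z 0.658 topmean [0.551 0.083] fit [0.519 0.085] 67
gspice top top z 0.807 topmean [0.547 0.076] fit [0.517 0.084] 47
scene mark (0.468, -0.056) centroid [ 0.469 -0.058  0.014] depth z 0.016 168
scene mark (0.451, -0.139) centroid [ 0.453 -0.141  0.014] depth z 0.016 155
scene mark (0.438, -0.221) centroid [ 0.438 -0.226  0.014] depth z 0.016 139
scene mark (0.42, -0.307) centroid [ 0.422 -0.309  0.014] depth z 0.016 130
top mark (0.468, -0.056) centroid [ 0.469 -0.057  0.014] depth z 0.015 385
top mark (0.451, -0.139) centroid [ 0.452 -0.141  0.014] depth z 0.015 385
top mark (0.438, -0.221) centroid [ 0.437 -0.224  0.014] depth z 0.015 376
top mark (0.42, -0.307) centroid [ 0.421 -0.308  0.014] depth z 0.015 387
cupboard min x [0.54508853 0.54770031 0.57885923] z [0.30094703 0.45917862 0.48058319]
scene cup [ 0.40002946 -0.56482306  0.30004162] [0.42252656 0.5174479 ]
```

drive_tool:
  motion:
    - {"jaw": -1, "dp": [0, 0, 0], "turn": [0, 0, 0.148]}
    - {"jaw": -1, "dp": [0, 0, 0], "turn": [0, 0, 0.148]}
    - {"jaw": -1, "dp": [0, 0, 0], "turn": [0, 0, 0.148]}
    - {"jaw": -1, "dp": [0, 0, 0], "turn": [0, 0, 0.148]}
    - {"jaw": -1, "dp": [0, 0, 0], "turn": [0, 0, 0.148]}
    - {"jaw": -1, "dp": [0, 0, 0], "turn": [0, 0, 0.148]}
    - {"jaw": -1, "dp": [0, 0, 0], "turn": [0, 0, 0.148]}
    - {"jaw": -1, "dp": [0, 0, 0], "turn": [0, 0, 0.148]}

```text
time: 1.77
tcp_pos: [0.1509, 0.6065, 0.2146]
tcp_rot: [180.0, -0.0, 112.4]
wrist_force: [-0.3, 0.6, 1.2]
opening: 1.002
gripper_force: 0.0
```

drive_tool:
  motion:
    - {"jaw": -1, "dp": [0, 0, 0], "turn": [0, 0, 0.148]}
    - {"jaw": -1, "dp": [0, 0, 0], "turn": [0, 0, 0.148]}
    - {"jaw": -1, "dp": [0, 0, 0], "turn": [0, 0, 0.148]}
    - {"jaw": -1, "dp": [0, 0, 0], "turn": [0, 0, 0.148]}
    - {"jaw": -1, "dp": [0, 0, 0], "turn": [0, 0, 0.148]}
    - {"jaw": -1, "dp": [0, 0, 0], "turn": [0, 0, 0]}
    - {"jaw": -1, "dp": [0, 0, 0], "turn": [0, 0, 0]}

```text
time: 2.35
tcp_pos: [0.1509, 0.6065, 0.2146]
tcp_rot: [180.0, -0.0, 79.6]
wrist_force: [-0.4, 0.5, -0.6]
opening: 1.004
gripper_force: 0.0
```

```bash
cat > plan.py <<'E'
import sys
from h import *
s=arm.observe(); p=np.array(s["tcp_pos"]); print("t",round(s["time"],2),"tcp",p.round(4),"rot",np.round(s["tcp_rot"],2),"open",round(s["opening"],3),"grip",s["gripper_force"],"F",np.round(s["wrist_force"],1),"j",np.round(s["joint_positions"],0))
from scipy.spatial.transform import Rotation as Ro
R=Ro.from_euler("xyz",s["tcp_rot"],degrees=True)
for a in sys.argv[1:]:
    q=np.array(eval(a)); d=R.inv().apply(q-p)/.5; n=int(np.ceil(np.linalg.norm(d)/.08)); print(q,"total",d.round(4),"n",n,"each",(d/n).round(4)); p=q
E
python3 plan.py .428,.383,.215 .428,.383,.140
```

```text
t 2.35 tcp [0.1509 0.6065 0.2146] rot [180.    -0.    79.62] open 1.004 grip 0.0 F [-0.4  0.5 -0.6] j [69.  3. 92. -0. 85. 80.]
[0.428 0.383 0.215] total [-0.3398  0.6258 -0.0008] n 9 each [-0.0378  0.0695 -0.0001]
[0.428 0.383 0.14 ] total [-0.   -0.    0.15] n 2 each [-0.    -0.     0.075]
```

drive_tool:
  motion:
    - {"jaw": -1, "dp": [-0.0378, 0.0695, 0], "turn": [0, 0, 0]}
    - {"jaw": -1, "dp": [-0.0378, 0.0695, 0], "turn": [0, 0, 0]}
    - {"jaw": -1, "dp": [-0.0378, 0.0695, 0], "turn": [0, 0, 0]}
    - {"jaw": -1, "dp": [-0.0378, 0.0695, 0], "turn": [0, 0, 0]}
    - {"jaw": -1, "dp": [-0.0378, 0.0695, 0], "turn": [0, 0, 0]}
    - {"jaw": -1, "dp": [-0.0378, 0.0695, 0], "turn": [0, 0, 0]}
    - {"jaw": -1, "dp": [-0.0378, 0.0695, 0], "turn": [0, 0, 0]}
    - {"jaw": -1, "dp": [-0.0378, 0.0695, 0], "turn": [0, 0, 0]}

```text
time: 3.02
tcp_pos: [0.3977, 0.4056, 0.2149]
tcp_rot: [180.0, -0.0, 79.6]
wrist_force: [0.3, 1.0, -0.3]
opening: 1.003
gripper_force: 0.0
```

drive_tool:
  motion:
    - {"jaw": -1, "dp": [-0.0378, 0.0695, 0], "turn": [0, 0, 0]}
    - {"jaw": -1, "dp": [0, 0, 0], "turn": [0, 0, 0]}
    - {"jaw": -1, "dp": [0, 0, 0], "turn": [0, 0, 0]}

```text
time: 3.27
tcp_pos: [0.4285, 0.3807, 0.2146]
tcp_rot: [-180.0, -0.0, 79.4]
wrist_force: [-0.7, 0.3, -0.1]
opening: 1.0
gripper_force: 0.0
```

```bash
python3 plan.py .428,.383,.140; python3 -c "
from h import *
im=optics.get_image('top');f=im['frame'];cv2.imwrite('pics/t1.png',cv2.resize(f[120:260,120:460],(800,330)))"
```

```text
t 3.27 tcp [0.4285 0.3807 0.2146] rot [-179.98   -0.     79.36] open 1.0 grip 0.0 F [-0.7  0.3 -0.1] j [34. -4. 99.  0. 85. 45.]
[0.428 0.383 0.14 ] total [ 0.0043 -0.0018  0.1492] n 2 each [ 0.0022 -0.0009  0.0746]
```

View pics/t1.png

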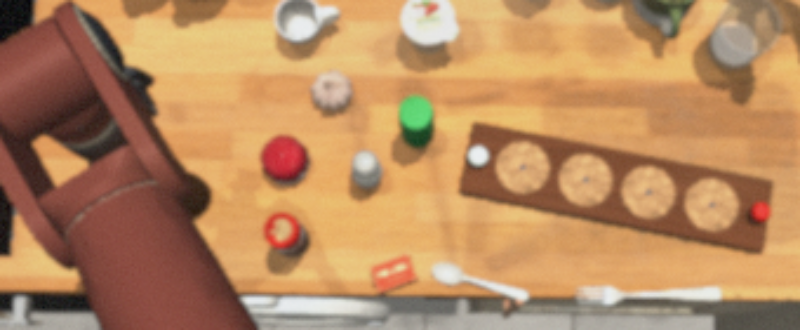

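The arm hides the mill, and everything else stands untouched (timer ~(284,158), salt ~(366,168), jar ~(285,232) in the crop). I'll descend now.

drive_tool:
  motion:
    - {"jaw": -1, "dp": [0.002, -0.001, 0.05], "turn": [0, 0, 0]}
    - {"jaw": -1, "dp": [0.002, 0, 0.05], "turn": [0, 0, 0]}
    - {"jaw": -1, "dp": [0, 0, 0.05], "turn": [0, 0, 0]}
    - {"jaw": 1, "dp": [0, 0, 0], "turn": [0, 0, 0]}
    - {"jaw": 1, "dp": [0, 0, 0], "turn": [0, 0, 0]}
    - {"jaw": 1, "dp": [0, 0, 0], "turn": [0, 0, 0]}
    - {"jaw": 1, "dp": [0, 0, 0], "turn": [0, 0, 0]}
    - {"jaw": 1, "dp": [0, 0, 0], "turn": [0, 0, 0]}

```text
time: 3.98
tcp_pos: [0.428, 0.3851, 0.142]
tcp_rot: [179.8, -0.2, 79.5]
wrist_force: [-0.4, -1.2, 0.4]
opening: 0.302
gripper_force: 0.0
```

drive_tool:
  motion:
    - {"jaw": 1, "dp": [0, 0, 0], "turn": [0, 0, 0]}
    - {"jaw": 1, "dp": [0, 0, 0], "turn": [0, 0, 0]}
    - {"jaw": 1, "dp": [0, 0, 0], "turn": [0, 0, 0]}
    - {"jaw": 1, "dp": [0, 0, 0], "turn": [0, 0, 0]}

```text
time: 4.32
tcp_pos: [0.4279, 0.3849, 0.1418]
tcp_rot: [179.9, -0.2, 79.5]
wrist_force: [-1.8, 1.7, 6.2]
opening: 0.088
gripper_force: 60.2
```

```bash
python3 plan.py; python3 -c "
from h import *
im=optics.get_image('scene');f=im['frame'];cv2.imwrite('pics/s2.png',cv2.resize(f[180:360,180:460],(800,514)))
print(optics.mark_of('pepper_mill','scene')[:2])"
```

```text
t 4.32 tcp [0.4279 0.3849 0.1418] rot [ 1.7989e+02 -1.5000e-01  7.9450e+01] open 0.088 grip 60.209808895958545 F [-1.8  1.7  6.2] j [ 35.  -1. 103.   0.  77.  45.]
[]
```

View pics/s2.png

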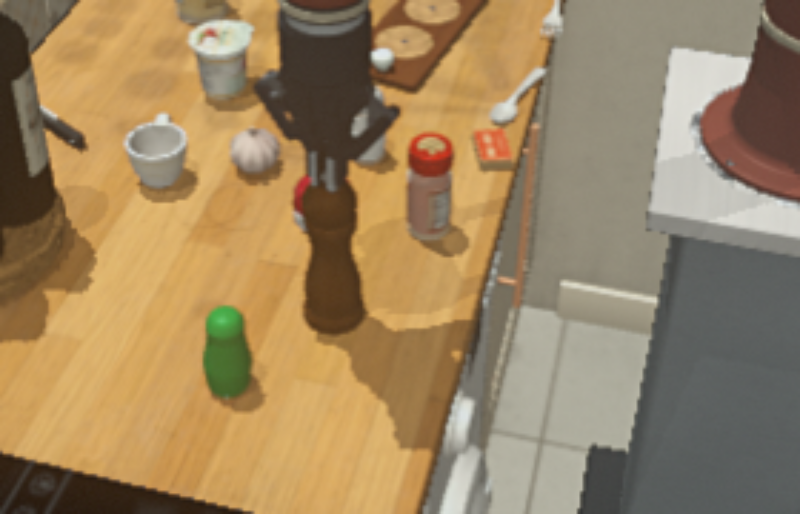

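```bash
python3 -c "
from h import *
im=optics.get_image('scene');s=arm.observe();p=np.array(s['tcp_pos'])
for q in (p,p-[0,0,.014],p+[0,0,.03],[.428,.383,0],[.428,.383,.17],[.428,.383,.141]):
    u=proj(im,q);print(np.round(q,3),u.round(1),'crop',((u-180)/.35).round())
for cu,cv in ((330,150),(330,165),(330,180),(330,195),(330,205),(330,215),(332,240),(332,280),(332,325),(312,165),(345,170)):
    u,v=180+cu*.35,180+cv*.35;print(cu,cv,px(im,u,v).round(3))
"
```

```text
[0.428 0.385 0.142] [294.5 249.1] crop [327. 197.]
[0.428 0.385 0.128] [294.6 253.3] crop [327. 209.]
[0.428 0.385 0.172] [294.3 239.8] crop [327. 171.]
[0.428 0.383 0.   ] [295.6 288.6] crop [330. 310.]
[0.428 0.383 0.17 ] [294.5 239.9] crop [327. 171.]
[0.428 0.383 0.141] [294.7 248.8] crop [328. 197.]
330 150 [0.42  0.4   0.208]
330 165 [0.421 0.395 0.188]
330 180 [0.423 0.392 0.169]
330 195 [0.422 0.396 0.156]
330 205 [0.419 0.404 0.151]
330 215 [0.419 0.404 0.14 ]
332 240 [0.418 0.405 0.112]
332 280 [0.418 0.406 0.064]
332 325 [0.416 0.415 0.016]
312 165 [0.437 0.397 0.186]
345 170 [0.412 0.382 0.174]
```

```bash
python3 -c "
from h import *
im=optics.get_image('scene');f=im['frame'];cv2.imwrite('pics/s3.png',cv2.resize(f[215:305,255:335],(530,600),interpolation=cv2.INTER_CUBIC))
for v in range(224,302,4):
    print(v,[ '%.3f,%.3f,%.3f'%tuple(px(im,u,v)) for u in (286,290,294,298,302)])
s=arm.observe(); print(s['opening'],s['tcp_pos'],s['effort'])
"
```

```text
224 ['0.443,0.399,0.228', '0.436,0.389,0.222', '0.422,0.403,0.236', '0.416,0.391,0.228', '0.410,0.378,0.219']
228 ['0.445,0.394,0.212', '0.438,0.386,0.207', '0.424,0.398,0.219', '0.413,0.402,0.225', '0.408,0.385,0.213']
232 ['0.445,0.394,0.200', '0.435,0.394,0.202', '0.424,0.398,0.207', '0.414,0.398,0.209', '0.403,0.402,0.215']
236 ['0.448,0.389,0.183', '0.435,0.396,0.191', '0.425,0.396,0.194', '0.415,0.396,0.195', '0.471,0.172,0.006']
240 ['0.515,0.198,0.001', '0.436,0.395,0.178', '0.424,0.398,0.183', '0.415,0.396,0.183', '0.468,0.184,0.001']
244 ['0.491,0.267,0.048', '0.436,0.395,0.165', '0.424,0.399,0.171', '0.416,0.395,0.169', '0.413,0.370,0.150']
248 ['0.447,0.394,0.148', '0.434,0.401,0.157', '0.426,0.396,0.155', '0.417,0.392,0.154', '0.408,0.385,0.150']
252 ['0.444,0.403,0.143', '0.433,0.406,0.148', '0.423,0.404,0.149', '0.414,0.400,0.148', '0.406,0.392,0.143']
256 ['0.447,0.396,0.124', '0.432,0.409,0.138', '0.422,0.409,0.141', '0.414,0.401,0.136', '0.407,0.391,0.129']
260 ['0.485,0.288,0.006', '0.434,0.404,0.120', '0.423,0.406,0.125', '0.414,0.403,0.124', '0.407,0.392,0.117']

[... 557 characters left out ...]
0.457,0.376,0.002', '0.434,0.411,0.043', '0.422,0.412,0.048', '0.414,0.406,0.044', '0.405,0.401,0.041']
288 ['0.450,0.397,0.010', '0.434,0.410,0.027', '0.422,0.415,0.035', '0.412,0.411,0.034', '0.404,0.404,0.030']
292 ['0.450,0.399,-0.002', '0.435,0.409,0.012', '0.424,0.410,0.015', '0.412,0.412,0.020', '0.403,0.407,0.018']
296 ['0.444,0.417,0.002', '0.434,0.414,0.001', '0.422,0.415,0.006', '0.412,0.413,0.007', '0.403,0.405,0.001']
300 ['0.440,0.429,0.000', '0.430,0.426,0.000', '0.420,0.423,0.000', '0.410,0.420,-0.000', '0.401,0.416,-0.002']
0.09003470903738547 [0.42796418 0.3849049  0.1418079 ] [-5.55568468e-01 -3.18238950e+01 -3.25250387e+01 -3.02168196e-01
 -2.39894874e-01  1.80231262e-02]
```

View pics/s3.png

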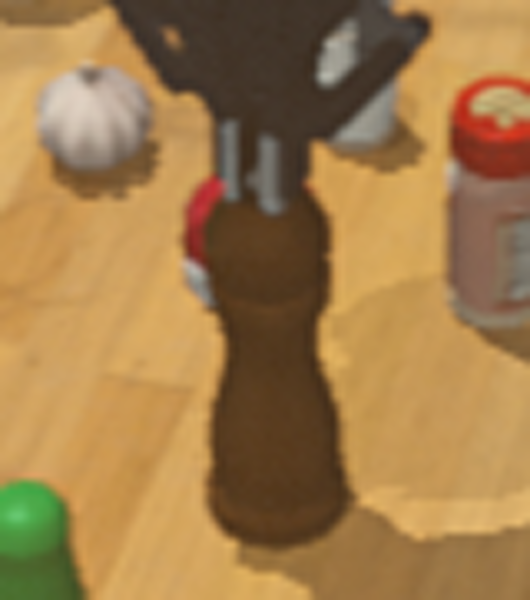

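drive_tool:
  motion:
    - {"jaw": -1, "dp": [0, 0, 0], "turn": [0, 0, 0]}
    - {"jaw": -1, "dp": [0, 0, 0], "turn": [0, 0, 0]}
    - {"jaw": -1, "dp": [0, 0, 0], "turn": [0, 0, 0]}
    - {"jaw": -1, "dp": [0, 0, 0], "turn": [0, 0, 0]}
    - {"jaw": -1, "dp": [0, 0, 0], "turn": [0, 0, 0]}
    - {"jaw": -1, "dp": [0, 0, 0], "turn": [0, 0, 0]}
    - {"jaw": -1, "dp": [0, 0, 0], "turn": [0, 0, 0]}
    - {"jaw": -1, "dp": [0, 0, 0], "turn": [0, 0, 0]}

```text
time: 5.18
tcp_pos: [0.4268, 0.3839, 0.1391]
tcp_rot: [-180.0, 0.0, 79.5]
wrist_force: [-0.4, 0.1, 0.4]
opening: 0.999
gripper_force: 0.0
```

```bash
python3 plan.py; python3 -c "
from h import *
im=optics.get_image('scene');f=im['frame'];cv2.imwrite('pics/s4.png',cv2.resize(f[205:305,245:345],(600,600),interpolation=cv2.INTER_CUBIC))
for v in range(228,262,3):
    print(v,[ '%.3f,%.3f,%.3f'%tuple(px(im,u,v)) for u in range(276,318,4)])
"
```

```text
t 5.18 tcp [0.4268 0.3839 0.1391] rot [-1.7997e+02  4.0000e-02  7.9450e+01] open 0.999 grip 0.0 F [-0.4  0.1  0.4] j [ 35.  -1. 103.  -0.  77.  45.]
228 ['0.473,0.388,0.202', '0.469,0.370,0.189', '0.538,0.146,0.004', '0.175,1.168,0.858', '0.515,0.136,0.001', '0.502,0.135,0.003', '0.490,0.131,0.002', '0.397,0.407,0.232', '0.388,0.402,0.230', '0.384,0.383,0.217', '0.368,0.406,0.237']
231 ['0.474,0.387,0.191', '0.469,0.371,0.180', '0.534,0.159,0.002', '0.522,0.157,0.003', '0.510,0.151,0.001', '0.500,0.142,-0.003', '0.487,0.142,-0.000', '0.464,0.174,0.029', '0.389,0.401,0.220', '0.379,0.400,0.222', '0.367,0.409,0.231']
234 ['0.474,0.387,0.181', '0.470,0.371,0.170', '0.531,0.169,-0.001', '0.517,0.171,0.004', '0.506,0.164,0.000', '0.494,0.161,0.000', '0.482,0.158,0.001', '0.466,0.168,0.012', '0.451,0.174,0.020', '0.377,0.406,0.218', '0.367,0.408,0.221']
237 ['0.549,0.191,0.001', '0.536,0.191,0.003', '0.526,0.184,-0.000', '0.514,0.182,0.001', '0.502,0.179,0.001', '0.489,0.177,0.002', '0.477,0.175,0.003', '0.467,0.166,-0.001', '0.388,0.403,0.204', '0.379,0.398,0.202', '0.372,0.389,0.196']
24
[... 1192 characters left out ...]
,0.273,0.003', '0.512,0.265,-0.001', '0.492,0.284,0.020', '0.437,0.408,0.140', '0.427,0.410,0.144', '0.418,0.405,0.141', '0.411,0.393,0.133', '0.443,0.248,0.000', '0.431,0.248,0.003', '0.420,0.243,0.002', '0.410,0.236,-0.002']
258 ['0.518,0.281,-0.000', '0.507,0.279,0.001', '0.493,0.284,0.008', '0.437,0.410,0.131', '0.427,0.410,0.135', '0.419,0.403,0.130', '0.412,0.392,0.122', '0.439,0.264,0.003', '0.427,0.262,0.005', '0.416,0.257,0.003', '0.405,0.254,0.003']
261 ['0.514,0.294,0.000', '0.502,0.293,0.002', '0.491,0.290,0.002', '0.439,0.406,0.118', '0.428,0.408,0.123', '0.418,0.405,0.121', '0.411,0.394,0.113', '0.435,0.275,0.002', '0.425,0.271,0.001', '0.414,0.267,0.000', '0.403,0.262,-0.001']
```

View pics/s4.png

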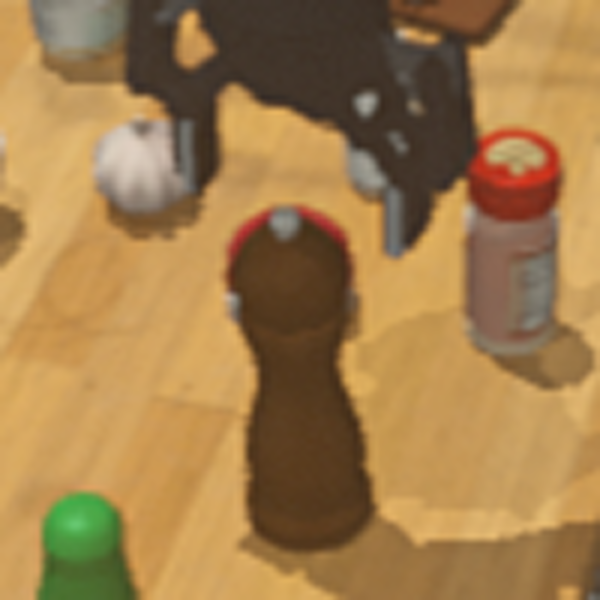

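The fingers had pinched only the button. Opened tips show at about z 0.172, while the reported TCP of 0.139 would put them at 0.138. So the tool really stands about 33 mm higher than reported, and x and y agree. I'll go down 33 mm more and grip the head.

drive_tool:
  motion:
    - {"jaw": -1, "dp": [0, 0, 0.022], "turn": [0, 0, 0]}
    - {"jaw": -1, "dp": [0, 0, 0.022], "turn": [0, 0, 0]}
    - {"jaw": -1, "dp": [0, 0, 0.022], "turn": [0, 0, 0]}
    - {"jaw": 1, "dp": [0, 0, 0], "turn": [0, 0, 0]}
    - {"jaw": 1, "dp": [0, 0, 0], "turn": [0, 0, 0]}
    - {"jaw": 1, "dp": [0, 0, 0], "turn": [0, 0, 0]}
    - {"jaw": 1, "dp": [0, 0, 0], "turn": [0, 0, 0]}
    - {"jaw": 1, "dp": [0, 0, 0], "turn": [0, 0, 0]}

```text
time: 5.9
tcp_pos: [0.4274, 0.3842, 0.1071]
tcp_rot: [180.0, -0.0, 79.5]
wrist_force: [-0.3, -0.9, -0.7]
opening: 0.543
gripper_force: 61.8
```

drive_tool:
  motion:
    - {"jaw": 1, "dp": [0, 0, 0], "turn": [0, 0, 0]}
    - {"jaw": 1, "dp": [0, 0, 0], "turn": [0, 0, 0]}
    - {"jaw": 1, "dp": [0, 0, -0.03], "turn": [0, 0, 0]}
    - {"jaw": 1, "dp": [0, 0, 0], "turn": [0, 0, 0]}

```text
time: 6.23
tcp_pos: [0.4279, 0.3848, 0.1235]
tcp_rot: [179.9, -0.1, 79.5]
wrist_force: [1.9, 0.5, -0.4]
opening: 0.535
gripper_force: 62.0
```

```bash
python3 plan.py .428,.385,.235 .4215,-.3085,.235
```

```text
t 6.23 tcp [0.4279 0.3848 0.1235] rot [ 1.7988e+02 -1.3000e-01  7.9460e+01] open 0.535 grip 62.018007561564445 F [ 1.9  0.5 -0.4] j [ 35.   0. 104.   0.  75.  45.]
[0.428 0.385 0.235] total [ 0.001   0.0005 -0.223 ] n 3 each [ 0.0003  0.0002 -0.0743]
[ 0.4215 -0.3085  0.235 ] total [-1.366   0.241  -0.0026] n 18 each [-0.0759  0.0134 -0.0001]
```

drive_tool:
  motion:
    - {"jaw": 1, "dp": [0, 0, -0.05], "turn": [0, 0, 0]}
    - {"jaw": 1, "dp": [0, 0, -0.074], "turn": [0, 0, 0]}
    - {"jaw": 1, "dp": [0, 0, -0.074], "turn": [0, 0, 0]}
    - {"jaw": 1, "dp": [0, 0, -0.025], "turn": [0, 0, 0]}
    - {"jaw": 1, "dp": [-0.04, 0.007, 0], "turn": [0, 0, 0]}
    - {"jaw": 1, "dp": [-0.076, 0.0134, 0], "turn": [0, 0, 0]}
    - {"jaw": 1, "dp": [-0.076, 0.0134, 0], "turn": [0, 0, 0]}
    - {"jaw": 1, "dp": [-0.076, 0.0134, 0], "turn": [0, 0, 0]}

```text
time: 6.9
tcp_pos: [0.425, 0.2468, 0.2317]
tcp_rot: [-179.9, 0.0, 79.5]
wrist_force: [0.3, -0.1, -2.4]
opening: 0.538
gripper_force: 62.3
```

drive_tool:
  motion:
    - {"jaw": 1, "dp": [-0.076, 0.0134, 0], "turn": [0, 0, 0]}
    - {"jaw": 1, "dp": [-0.076, 0.0134, 0], "turn": [0, 0, 0]}
    - {"jaw": 1, "dp": [-0.076, 0.0134, 0], "turn": [0, 0, 0]}
    - {"jaw": 1, "dp": [-0.076, 0.0134, 0], "turn": [0, 0, 0]}
    - {"jaw": 1, "dp": [-0.076, 0.0134, 0], "turn": [0, 0, 0]}
    - {"jaw": 1, "dp": [-0.076, 0.0134, 0], "turn": [0, 0, 0]}
    - {"jaw": 1, "dp": [-0.076, 0.0134, 0], "turn": [0, 0, 0]}
    - {"jaw": 1, "dp": [-0.076, 0.0134, 0], "turn": [0, 0, 0]}

```text
time: 7.57
tcp_pos: [0.4221, -0.0623, 0.232]
tcp_rot: [-180.0, -0.0, 79.5]
wrist_force: [1.3, -0.7, -2.2]
opening: 0.539
gripper_force: 62.3
```

drive_tool:
  motion:
    - {"jaw": 1, "dp": [-0.076, 0.0134, 0], "turn": [0, 0, 0]}
    - {"jaw": 1, "dp": [-0.076, 0.0134, 0], "turn": [0, 0, 0]}
    - {"jaw": 1, "dp": [-0.076, 0.0134, 0], "turn": [0, 0, 0]}
    - {"jaw": 1, "dp": [-0.076, 0.0134, 0], "turn": [0, 0, 0]}
    - {"jaw": 1, "dp": [-0.06, 0.0106, 0], "turn": [0, 0, 0]}
    - {"jaw": 1, "dp": [-0.03, 0.006, 0], "turn": [0, 0, 0]}
    - {"jaw": 1, "dp": [0, 0, 0], "turn": [0, 0, 0]}
    - {"jaw": 1, "dp": [0, 0, 0], "turn": [0, 0, 0]}

```text
time: 8.23
tcp_pos: [0.4209, -0.2603, 0.232]
tcp_rot: [-179.9, -0.1, 79.4]
wrist_force: [0.1, 0.2, -3.1]
opening: 0.531
gripper_force: 62.3
```

```bash
python3 plan.py .4215,-.3085,.235; python3 -c "
from h import *
im=optics.get_image('scene');f=im['frame'];cv2.imwrite('pics/s5.png',cv2.resize(f[80:280,240:480],(720,600),interpolation=cv2.INTER_CUBIC))
print(optics.mark_of('pepper_mill','scene')[:2])
"
```

```text
t 8.23 tcp [ 0.4209 -0.2603  0.232 ] rot [-1.7991e+02 -1.1000e-01  7.9390e+01] open 0.531 grip 62.28858545422554 F [ 0.1  0.2 -3.1] j [-40. -16. 108.   0.  88. -30.]
[ 0.4215 -0.3085  0.235 ] total [-0.0945  0.0188 -0.0062] n 2 each [-0.0472  0.0094 -0.0031]
[{'point': [0.4209, -0.2609, 0.1294], 'confidence': 0.61}]
```

View pics/s5.png

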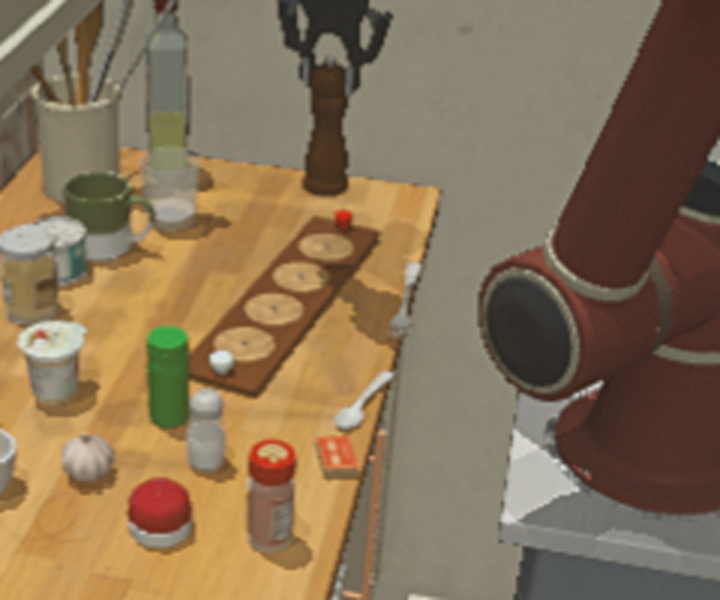

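The mill hangs upright from its head, with its underside at about (345,185) in the crop, beyond the red knob (343,217). It needs 48 mm more in -y, then the descent.

drive_tool:
  motion:
    - {"jaw": 1, "dp": [-0.032, 0.006, 0], "turn": [0, 0, 0]}
    - {"jaw": 1, "dp": [-0.032, 0.006, 0], "turn": [0, 0, 0]}
    - {"jaw": 1, "dp": [-0.031, 0.006, 0], "turn": [0, 0, 0]}
    - {"jaw": 1, "dp": [0, 0, 0.06], "turn": [0, 0, 0]}
    - {"jaw": 1, "dp": [0, 0, 0.06], "turn": [0, 0, 0]}
    - {"jaw": 1, "dp": [0, 0, 0.05], "turn": [0, 0, 0]}
    - {"jaw": 1, "dp": [0, 0, 0], "turn": [0, 0, 0]}
    - {"jaw": 1, "dp": [0, 0, 0], "turn": [0, 0, 0]}

```text
time: 9.0
tcp_pos: [0.4205, -0.309, 0.1467]
tcp_rot: [-179.8, -0.1, 79.4]
wrist_force: [0.6, -0.5, -0.9]
opening: 0.537
gripper_force: 62.5
```

```bash
python3 plan.py .4215,-.3085,.122; python3 -c "
from h import *
print([optics.mark_of('pepper_mill',c)[:1] for c in ('top','scene')])
im=optics.get_image('scene')
for v in range(128,164,3): print(v,[ '%.3f,%.3f,%.3f'%tuple(px(im,u,v)) for u in (345,349,353)])
"
```

```text
t 9.0 tcp [ 0.4205 -0.309   0.1467] rot [-1.7982e+02 -1.1000e-01  7.9420e+01] open 0.537 grip 62.451893482357264 F [ 0.6 -0.5 -0.9] j [-44.  -8. 110.  -0.  79. -34.]
[ 0.4215 -0.3085  0.122 ] total [0.0013 0.002  0.0493] n 1 each [0.0013 0.002  0.0493]
[[{'point': [0.4562, 0.1522, -0.0065], 'confidence': 0.21}], [{'point': [0.4209, -0.2609, 0.1294], 'confidence': 0.61}]]
128 ['0.439,-0.291,0.165', '0.424,-0.290,0.168', '0.410,-0.297,0.167']
131 ['0.440,-0.299,0.149', '0.423,-0.287,0.157', '0.409,-0.296,0.155']
134 ['0.439,-0.298,0.138', '0.423,-0.293,0.142', '0.408,-0.295,0.143']
137 ['0.439,-0.299,0.125', '0.422,-0.288,0.132', '0.408,-0.295,0.131']
140 ['0.438,-0.298,0.113', '0.421,-0.289,0.119', '0.407,-0.296,0.118']
143 ['0.436,-0.293,0.102', '0.421,-0.296,0.103', '0.407,-0.302,0.102']
146 ['0.435,-0.291,0.091', '0.419,-0.288,0.094', '0.405,-0.294,0.094']
149 ['0.433,-0.282,0.083', '0.418,-0.283,0.085', '0.403,-0.287,0.085']
152 ['0.433,-0.287,0.067', '0.417,-0.285,0.071', '0.403,-0.288,0.071']
155 ['0.431,-0.279,0.059', '0.417,-0.288,0.056', '0.403,-0.295,0.055']
158 ['0.440,-0.332,0.016', '0.415,-0.280,0.047', '0.409,-0.340,0.017']
161 ['0.435,-0.309,0.015', '0.421,-0.317,0.014', '0.404,-0.315,0.017']
```

drive_tool:
  motion:
    - {"jaw": 1, "dp": [0.001, 0.001, 0.028], "turn": [0, 0, 0]}
    - {"jaw": 1, "dp": [0, 0.001, 0.014], "turn": [0, 0, 0]}
    - {"jaw": 1, "dp": [0, 0, 0.006], "turn": [0, 0, 0]}
    - {"jaw": 1, "dp": [0, 0, 0.002], "turn": [0, 0, 0]}
    - {"jaw": 1, "dp": [0, 0, 0], "turn": [0, 0, 0]}
    - {"jaw": 1, "dp": [0, 0, 0], "turn": [0, 0, 0]}

```text
time: 9.65
tcp_pos: [0.4227, -0.3091, 0.1238]
tcp_rot: [180.0, 0.0, 79.5]
wrist_force: [0.3, -0.7, -2.3]
opening: 0.535
gripper_force: 62.4
```

drive_tool:
  motion:
    - {"jaw": 1, "dp": [0, 0, 0.002], "turn": [0, 0, 0]}
    - {"jaw": 1, "dp": [0, 0, 0.002], "turn": [0, 0, 0]}
    - {"jaw": 1, "dp": [0, 0, 0], "turn": [0, 0, 0]}
    - {"jaw": 1, "dp": [0, 0, 0], "turn": [0, 0, 0]}

```text
time: 9.98
tcp_pos: [0.4225, -0.3088, 0.1212]
tcp_rot: [180.0, 0.0, 79.5]
wrist_force: [-0.3, 0.1, -1.6]
opening: 0.534
gripper_force: 62.5
```

drive_tool:
  motion:
    - {"jaw": 1, "dp": [0, 0, 0.002], "turn": [0, 0, 0]}
    - {"jaw": 1, "dp": [0, 0, 0], "turn": [0, 0, 0]}
    - {"jaw": -1, "dp": [0, 0, 0], "turn": [0, 0, 0]}
    - {"jaw": -1, "dp": [0, 0, 0], "turn": [0, 0, 0]}
    - {"jaw": -1, "dp": [0, 0, 0], "turn": [0, 0, 0]}
    - {"jaw": -1, "dp": [0, 0, 0], "turn": [0, 0, 0]}
    - {"jaw": -1, "dp": [0, 0, 0], "turn": [0, 0, 0]}
    - {"jaw": -1, "dp": [0, 0, 0], "turn": [0, 0, 0]}

```text
time: 10.65
tcp_pos: [0.4224, -0.3087, 0.12]
tcp_rot: [-180.0, -0.0, 79.5]
wrist_force: [0.1, -0.2, 0.0]
opening: 1.003
gripper_force: 0.0
```

drive_tool:
  motion:
    - {"jaw": -1, "dp": [0, 0, 0], "turn": [0, 0, 0]}
    - {"jaw": -1, "dp": [0, 0, -0.04], "turn": [0, 0, 0]}
    - {"jaw": -1, "dp": [0, 0, -0.07], "turn": [0, 0, 0]}
    - {"jaw": -1, "dp": [0, 0, -0.05], "turn": [0, 0, 0]}
    - {"jaw": -1, "dp": [0, 0, 0], "turn": [0, 0, 0]}

```text
time: 11.07
tcp_pos: [0.425, -0.3112, 0.2072]
tcp_rot: [179.5, 0.4, 79.5]
wrist_force: [-0.0, -0.2, 0.8]
opening: 0.997
gripper_force: 0.0
```

```bash
python3 plan.py .368,.246,.20 .368,.246,.027; python3 -c "
from h import *
im=optics.get_image('scene');print([optics.mark_of('pepper_mill',c)[:1] for c in ('top','scene')])
for v in range(120,172,4): print(v,[ '%.3f,%.3f,%.3f'%tuple(px(im,u,v)) for u in (345,349,353)])
"
```

```text
t 11.07 tcp [ 0.425  -0.3112  0.2072] rot [179.46   0.36  79.45] open 0.997 grip 0.0 F [-0.  -0.2  0.8] j [-44. -11. 106.   0.  84. -34.]
[0.368 0.246 0.2  ] total [ 1.0747 -0.3161  0.0047] n 15 each [ 0.0716 -0.0211  0.0003]
[0.368 0.246 0.027] total [ 0.0021 -0.0032  0.346 ] n 5 each [ 0.0004 -0.0006  0.0692]
[[{'point': [0.4562, 0.1522, -0.0065], 'confidence': 0.21}], [{'point': [0.4207, -0.3072, 0.0197], 'confidence': 0.86}]]
120 ['0.488,-0.552,0.079', '0.471,-0.555,0.080', '0.454,-0.555,0.082']
124 ['0.488,-0.555,0.059', '0.428,-0.307,0.176', '0.414,-0.314,0.175']
128 ['0.440,-0.296,0.163', '0.425,-0.294,0.166', '0.410,-0.298,0.166']
132 ['0.437,-0.286,0.151', '0.423,-0.288,0.153', '0.408,-0.293,0.152']
136 ['0.437,-0.289,0.134', '0.421,-0.282,0.139', '0.175,1.168,0.858']
140 ['0.437,-0.291,0.116', '0.420,-0.283,0.122', '0.407,-0.300,0.116']
144 ['0.435,-0.287,0.101', '0.420,-0.289,0.102', '0.407,-0.301,0.099']
148 ['0.435,-0.291,0.082', '0.420,-0.296,0.082', '0.406,-0.301,0.082']
152 ['0.435,-0.296,0.063', '0.418,-0.286,0.070', '0.403,-0.293,0.069']
156 ['0.432,-0.283,0.052', '0.416,-0.285,0.054', '0.402,-0.294,0.051']
160 ['0.432,-0.289,0.031', '0.415,-0.279,0.040', '0.402,-0.301,0.030']
164 ['0.430,-0.285,0.016', '0.414,-0.282,0.020', '0.400,-0.290,0.018']
168 ['0.424,-0.254,0.017', '0.410,-0.263,0.014', '0.395,-0.267,0.014']
```

drive_tool:
  motion:
    - {"jaw": -1, "dp": [0.063, -0.0186, 0], "turn": [0, 0, 0]}
    - {"jaw": -1, "dp": [0.063, -0.0186, 0], "turn": [0, 0, 0]}
    - {"jaw": -1, "dp": [0.063, -0.0186, 0], "turn": [0, 0, 0]}
    - {"jaw": -1, "dp": [0.063, -0.0186, 0], "turn": [0, 0, 0]}
    - {"jaw": -1, "dp": [0.063, -0.0186, 0], "turn": [0, 0, 0]}
    - {"jaw": -1, "dp": [0.063, -0.0186, 0], "turn": [0, 0, 0]}
    - {"jaw": -1, "dp": [0.063, -0.0186, 0], "turn": [0, 0, 0]}
    - {"jaw": -1, "dp": [0.063, -0.0186, 0], "turn": [0, 0, 0]}

```text
time: 11.88
tcp_pos: [0.394, -0.0457, 0.198]
tcp_rot: [-179.8, -0.0, 79.4]
wrist_force: [0.2, 0.6, 0.2]
opening: 1.001
gripper_force: 0.0
```

drive_tool:
  motion:
    - {"jaw": -1, "dp": [0.063, -0.0186, 0], "turn": [0, 0, 0]}
    - {"jaw": -1, "dp": [0.063, -0.0186, 0], "turn": [0, 0, 0]}
    - {"jaw": -1, "dp": [0.063, -0.0186, 0], "turn": [0, 0, 0]}
    - {"jaw": -1, "dp": [0.063, -0.0186, 0], "turn": [0, 0, 0]}
    - {"jaw": -1, "dp": [0.063, -0.0186, 0], "turn": [0, 0, 0]}
    - {"jaw": -1, "dp": [0.063, -0.0186, 0], "turn": [0, 0, 0]}
    - {"jaw": -1, "dp": [0.063, -0.0186, 0], "turn": [0, 0, 0]}
    - {"jaw": -1, "dp": [0.063, -0.0186, 0], "turn": [0, 0, 0]}

```text
time: 12.55
tcp_pos: [0.3669, 0.2152, 0.1981]
tcp_rot: [-179.9, 0.1, 79.5]
wrist_force: [0.5, -0.2, 0.1]
opening: 1.0
gripper_force: 0.0
```

drive_tool:
  motion:
    - {"jaw": -1, "dp": [0, 0, 0], "turn": [0, 0, 0]}
    - {"jaw": -1, "dp": [0, 0, 0], "turn": [0, 0, 0]}
    - {"jaw": -1, "dp": [0, 0, 0], "turn": [0, 0, 0]}

```text
time: 12.8
tcp_pos: [0.3676, 0.2135, 0.1985]
tcp_rot: [-179.9, 0.1, 79.5]
wrist_force: [0.1, -0.4, 0.0]
opening: 0.998
gripper_force: 0.0
```

```bash
python3 plan.py .368,.247,.20 .368,.247,.028
```

```text
t 12.8 tcp [0.3676 0.2135 0.1985] rot [-1.7986e+02  1.1000e-01  7.9480e+01] open 0.998 grip 0.0 F [ 0.1 -0.4  0. ] j [ 20. -26. 119.  -0.  87.  31.]
[0.368 0.247 0.2  ] total [ 0.066  -0.0115 -0.0031] n 1 each [ 0.066  -0.0115 -0.0031]
[0.368 0.247 0.028] total [0.0007 0.0008 0.344 ] n 5 each [0.0001 0.0002 0.0688]
```

drive_tool:
  motion:
    - {"jaw": -1, "dp": [0.033, -0.006, 0], "turn": [0, 0, 0]}
    - {"jaw": -1, "dp": [0.033, -0.006, 0], "turn": [0, 0, 0]}
    - {"jaw": -1, "dp": [0, 0, 0], "turn": [0, 0, 0]}
    - {"jaw": -1, "dp": [0, 0, 0.07], "turn": [0, 0, 0]}
    - {"jaw": -1, "dp": [0, 0, 0.07], "turn": [0, 0, 0]}
    - {"jaw": -1, "dp": [0, 0, 0.07], "turn": [0, 0, 0]}
    - {"jaw": -1, "dp": [0, 0, 0.04], "turn": [0, 0, 0]}
    - {"jaw": -1, "dp": [0, 0, 0], "turn": [0, 0, 0]}

```text
time: 13.47
tcp_pos: [0.3646, 0.244, 0.0691]
tcp_rot: [-179.5, 0.4, 79.3]
wrist_force: [-0.1, -0.3, -0.9]
opening: 0.999
gripper_force: 0.0
```

```bash
python3 plan.py .368,.247,.028; python3 -c "
from h import *
im=optics.get_image('scene');f=im['frame'];cv2.imwrite('pics/s6.png',cv2.resize(f[190:280,280:380],(667,600),interpolation=cv2.INTER_CUBIC))
for v in range(222,262,3):
    print(v,[ '%.3f,%.3f,%.3f'%tuple(px(im,u,v)) for u in range(308,358,4)])
"
```

```text
t 13.47 tcp [0.3646 0.244  0.0691] rot [-179.47    0.4    79.33] open 0.999 grip 0.0 F [-0.1 -0.3 -0.9] j [ 24. -15. 124.  -0.  72.  35.]
[0.368 0.247 0.028] total [0.0077 0.0063 0.0822] n 2 each [0.0039 0.0031 0.0411]
222 ['0.454,0.167,0.060', '0.422,0.240,0.121', '0.410,0.242,0.125', '0.438,0.078,-0.002', '0.424,0.082,0.004', '0.413,0.072,-0.001', '0.399,0.074,0.003', '0.386,0.074,0.006', '0.338,0.267,0.159', '0.328,0.265,0.159', '0.319,0.251,0.150', '0.306,0.269,0.166', '0.297,0.253,0.156']
225 ['0.454,0.166,0.049', '0.422,0.239,0.110', '0.410,0.242,0.114', '0.433,0.099,0.003', '0.420,0.095,0.002', '0.408,0.091,0.001', '0.396,0.086,0.001', '0.383,0.084,0.002', '0.371,0.080,0.001', '0.327,0.263,0.147', '0.316,0.265,0.151', '0.305,0.268,0.156', '0.295,0.261,0.153']
228 ['0.453,0.171,0.041', '0.443,0.160,0.034', '0.410,0.241,0.103', '0.430,0.110,-0.000', '0.387,0.241,0.108', '0.377,0.234,0.105', '0.366,0.231,0.105', '0.354,0.232,0.108', '0.368,0.095,0.001', '0.327,0.263,0.138', '0.316,0.265,0.141', '0.328,0.106,0.018', '0.316,0.099,0.015']
231 ['0.452,0.171,0.029', '0.442,0.164,0.026
[... 2341 characters left out ...]
0.033', '0.347,0.254,0.028', '0.341,0.221,0.002', '0.329,0.219,0.002', '0.318,0.215,0.002', '0.307,0.210,0.000', '0.300,0.171,-0.032']
258 ['0.428,0.260,0.003', '0.416,0.257,0.003', '0.405,0.253,0.002', '0.394,0.251,0.003', '0.379,0.263,0.017', '0.367,0.266,0.023', '0.355,0.266,0.026', '0.347,0.251,0.014', '0.338,0.233,0.000', '0.326,0.232,0.002', '0.316,0.226,-0.000', '0.304,0.221,-0.002', '0.330,-0.081,-0.272']
261 ['0.425,0.270,0.001', '0.413,0.268,0.002', '0.403,0.263,-0.000', '0.391,0.263,0.003', '0.379,0.265,0.007', '0.366,0.270,0.015', '0.355,0.266,0.014', '0.346,0.251,0.003', '0.336,0.243,-0.001', '0.324,0.242,-0.000', '0.313,0.242,0.003', '0.302,0.234,-0.001', '0.330,-0.084,-0.291']
```

View pics/s6.png

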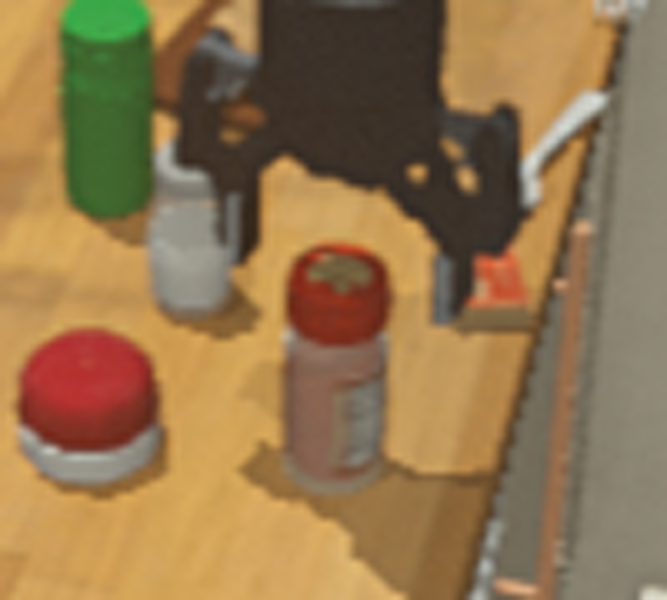

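The opened tips, at (240,255) and (443,320) in the crop, measure z≈0.102, so the +33 mm offset holds. The jar is centred between them, and the salt shaker and red packet are clear. I'll descend.

drive_tool:
  motion:
    - {"jaw": -1, "dp": [0.002, 0, 0.04], "turn": [0, 0, 0]}
    - {"jaw": -1, "dp": [0, 0, 0.036], "turn": [0, 0, 0]}
    - {"jaw": -1, "dp": [0, 0, 0], "turn": [0, 0, 0]}
    - {"jaw": 1, "dp": [0, 0, 0], "turn": [0, 0, 0]}
    - {"jaw": 1, "dp": [0, 0, 0], "turn": [0, 0, 0]}
    - {"jaw": 1, "dp": [0, 0, 0], "turn": [0, 0, 0]}
    - {"jaw": 1, "dp": [0, 0, 0], "turn": [0, 0, 0]}
    - {"jaw": 1, "dp": [0, 0, 0], "turn": [0, 0, 0]}

```text
time: 14.18
tcp_pos: [0.3698, 0.2491, 0.0392]
tcp_rot: [179.9, -0.1, 79.4]
wrist_force: [-2.6, 0.2, 7.0]
opening: 0.504
gripper_force: 59.5
```

drive_tool:
  motion:
    - {"jaw": 1, "dp": [0, 0, 0], "turn": [0, 0, 0]}
    - {"jaw": 1, "dp": [0, 0, 0], "turn": [0, 0, 0]}
    - {"jaw": 1, "dp": [0, 0, 0], "turn": [0, 0, 0]}

```text
time: 14.43
tcp_pos: [0.3698, 0.2491, 0.0391]
tcp_rot: [179.9, -0.1, 79.5]
wrist_force: [-2.0, -0.3, 6.7]
opening: 0.503
gripper_force: 59.5
```

drive_tool:
  motion:
    - {"jaw": 1, "dp": [0, 0, -0.04], "turn": [0, 0, 0]}
    - {"jaw": 1, "dp": [0, 0, -0.07], "turn": [0, 0, 0]}
    - {"jaw": 1, "dp": [0, 0, -0.05], "turn": [0, 0, 0]}
    - {"jaw": 1, "dp": [0, 0, 0], "turn": [0, 0, 0]}
    - {"jaw": 1, "dp": [0, 0, 0], "turn": [0, 0, 0]}

```text
time: 14.85
tcp_pos: [0.3701, 0.2491, 0.1193]
tcp_rot: [179.8, -0.1, 79.5]
wrist_force: [0.0, -0.2, -1.4]
opening: 0.5
gripper_force: 60.9
```

```bash
python3 plan.py .4375,-.225,.12; python3 -c "
from h import *
print([[ (d['point'],d['confidence']) for d in optics.mark_of('spice_jar',c)[:3]] for c in ('top','scene')])
im=optics.get_image('scene')
for v in range(206,256,3):
    print(v,[ '%.3f,%.3f,%.3f'%tuple(px(im,u,v)) for u in (324,330,336)])
"
```

```text
t 14.85 tcp [0.3701 0.2491 0.1193] rot [ 1.7977e+02 -1.5000e-01  7.9460e+01] open 0.5 grip 60.86434930795804 F [ 0.  -0.2 -1.4] j [ 24. -19. 121.  -0.  77.  35.]
[ 0.4375 -0.225   0.12  ] total [-0.9075  0.306  -0.0026] n 12 each [-0.0756  0.0255 -0.0002]
[[([0.3717, 0.249, -0.0026], 0.7), ([0.5157, 0.0851, -0.0003], 0.66)], [([0.5156, 0.0851, -0.0009], 0.97), ([0.3634, 0.2491, 0.0001], 0.82)]]
206 ['0.389,0.240,0.182', '0.373,0.239,0.184', '0.351,0.266,0.207']
209 ['0.385,0.255,0.183', '0.369,0.253,0.185', '0.350,0.267,0.198']
212 ['0.384,0.261,0.178', '0.367,0.264,0.183', '0.351,0.264,0.186']
215 ['0.382,0.266,0.172', '0.366,0.266,0.175', '0.351,0.258,0.172']
218 ['0.383,0.261,0.158', '0.366,0.265,0.164', '0.350,0.262,0.165']
221 ['0.383,0.262,0.149', '0.366,0.263,0.153', '0.349,0.264,0.157']
224 ['0.383,0.260,0.137', '0.365,0.267,0.146', '0.349,0.262,0.146']
227 ['0.382,0.262,0.129', '0.365,0.265,0.134', '0.349,0.260,0.134']
230 ['0.382,0.261,0.118', '0.364,0.268,0.126', '0.349,0.258,0.122']
233 ['0.381,0.263,0.109', '0.364,0.267,0.115', '0.349,0.256,0.110']
236 ['0.382,0.260,0.095', '0.363,0.269,0.107', '0.349,0.256,0.100']
239 ['0.381,0.264,0.088', '0.363,0.270,0.097', '0.348,0.259,0.092']
242 ['0.401,0.173,-0.001', '0.363,0.267,0.084', '0.366,0.161,-0.003']
245 ['0.397,0.190,0.002', '0.379,0.185,0.002', '0.362,0.179,0.001']
248 ['0.394,0.203,0.001', '0.376,0.198,0.001', '0.359,0.193,0.001']
251 ['0.391,0.214,-0.000', '0.374,0.208,-0.002', '0.356,0.204,-0.001']
254 ['0.387,0.230,0.002', '0.371,0.223,-0.000', '0.354,0.216,-0.002']
```

drive_tool:
  motion:
    - {"jaw": 1, "dp": [-0.065, 0.0219, 0], "turn": [0, 0, 0]}
    - {"jaw": 1, "dp": [-0.065, 0.0219, 0], "turn": [0, 0, 0]}
    - {"jaw": 1, "dp": [-0.065, 0.0219, 0], "turn": [0, 0, 0]}
    - {"jaw": 1, "dp": [-0.065, 0.0219, 0], "turn": [0, 0, 0]}
    - {"jaw": 1, "dp": [-0.065, 0.0219, 0], "turn": [0, 0, 0]}
    - {"jaw": 1, "dp": [-0.065, 0.0219, 0], "turn": [0, 0, 0]}
    - {"jaw": 1, "dp": [-0.065, 0.0219, 0], "turn": [0, 0, 0]}
    - {"jaw": 1, "dp": [-0.065, 0.0219, 0], "turn": [0, 0, 0]}

```text
time: 15.67
tcp_pos: [0.406, -0.0246, 0.1152]
tcp_rot: [-179.8, -0.0, 79.4]
wrist_force: [0.5, 0.4, -1.5]
opening: 0.505
gripper_force: 60.8
```

drive_tool:
  motion:
    - {"jaw": 1, "dp": [-0.065, 0.0219, 0], "turn": [0, 0, 0]}
    - {"jaw": 1, "dp": [-0.065, 0.0219, 0], "turn": [0, 0, 0]}
    - {"jaw": 1, "dp": [-0.065, 0.0219, 0], "turn": [0, 0, 0]}
    - {"jaw": 1, "dp": [-0.065, 0.0219, 0], "turn": [0, 0, 0]}
    - {"jaw": 1, "dp": [-0.065, 0.0219, 0], "turn": [0, 0, 0]}
    - {"jaw": 1, "dp": [-0.065, 0.0219, 0], "turn": [0, 0, 0]}
    - {"jaw": 1, "dp": [0, 0, 0], "turn": [0, 0, 0]}
    - {"jaw": 1, "dp": [0, 0, 0], "turn": [0, 0, 0]}

```text
time: 16.33
tcp_pos: [0.435, -0.2276, 0.115]
tcp_rot: [-179.8, -0.1, 79.3]
wrist_force: [-0.2, -0.3, -1.8]
opening: 0.501
gripper_force: 61.0
```

```bash
python3 plan.py .4375,-.225,.12 .4375,-.225,.054; python3 -c "
from h import *
print([[ (d['point'],d['confidence']) for d in optics.mark_of('spice_jar',c)[:3]] for c in ('top','scene')])"
```

```text
t 16.33 tcp [ 0.435  -0.2276  0.115 ] rot [-1.7979e+02 -1.1000e-01  7.9280e+01] open 0.501 grip 60.951012487057596 F [-0.2 -0.3 -1.8] j [-36. -11. 115.   0.  76. -26.]
[ 0.4375 -0.225   0.12  ] total [ 0.0061  0.0038 -0.0099] n 1 each [ 0.0061  0.0038 -0.0099]
[ 0.4375 -0.225   0.054 ] total [-0.0003  0.0005  0.132 ] n 2 each [-0.0001  0.0002  0.066 ]
[[([0.3717, 0.249, -0.0026], 0.7), ([0.5157, 0.0851, -0.0003], 0.66)], [([0.3676, 0.2451, 0.078], 0.82), ([0.5194, 0.0871, 0.0025], 0.68)]]
```

drive_tool:
  motion:
    - {"jaw": 1, "dp": [0.005, 0.004, 0.05], "turn": [0, 0, 0]}
    - {"jaw": 1, "dp": [0, 0, 0.04], "turn": [0, 0, 0]}
    - {"jaw": 1, "dp": [0, 0, 0.015], "turn": [0, 0, 0]}
    - {"jaw": 1, "dp": [0, 0, 0], "turn": [0, 0, 0]}
    - {"jaw": 1, "dp": [0, 0, 0], "turn": [0, 0, 0]}

```text
time: 16.85
tcp_pos: [0.4383, -0.2239, 0.0644]
tcp_rot: [-179.9, -0.0, 79.5]
wrist_force: [1.1, -0.4, -0.6]
opening: 0.506
gripper_force: 61.0
```

```bash
python3 plan.py .4375,-.225,.054; python3 -c "
from h import *
im=optics.get_image('scene')
print([ (d['point'],d['confidence']) for d in optics.mark_of('spice_jar','scene')[:3]])
for v in range(146,190,2):
    print(v,[ '%.3f,%.3f,%.3f'%tuple(px(im,u,v)) for u in (335,339,342)])"
```

```text
t 16.85 tcp [ 0.4383 -0.2239  0.0644] rot [-1.7994e+02 -3.0000e-02  7.9520e+01] open 0.506 grip 60.98924109013751 F [ 1.1 -0.4 -0.6] j [-36.  -7. 117.   0.  70. -25.]
[ 0.4375 -0.225   0.054 ] total [-0.0025 -0.0012  0.0207] n 1 each [-0.0025 -0.0012  0.0207]
[([0.5174, 0.0859, 0.0011], 0.64), ([0.436, -0.2259, 0.0242], 0.51)]
146 ['0.458,-0.212,0.127', '0.442,-0.206,0.132', '0.431,-0.204,0.135']
148 ['0.458,-0.215,0.117', '0.442,-0.205,0.125', '0.430,-0.204,0.127']
150 ['0.458,-0.216,0.108', '0.441,-0.203,0.118', '0.429,-0.200,0.121']
152 ['0.458,-0.214,0.101', '0.442,-0.209,0.106', '0.431,-0.210,0.107']
154 ['0.457,-0.213,0.094', '0.441,-0.206,0.100', '0.430,-0.209,0.100']
156 ['0.458,-0.220,0.081', '0.441,-0.210,0.089', '0.430,-0.209,0.092']
158 ['0.456,-0.212,0.078', '0.439,-0.201,0.086', '0.430,-0.213,0.081']
160 ['0.456,-0.210,0.070', '0.439,-0.203,0.077', '0.429,-0.206,0.077']
162 ['0.456,-0.213,0.060', '0.439,-0.204,0.067', '0.429,-0.213,0.064']
164 ['0.454,-0.207,0.055', '0.438,-0.204,0.060', '0.429,-0.211,0.057']
166 ['0.454,-0.207,0.047', '0.438,-0.206,0.050', '0.428,-0.208,0.051']
168 ['0.455,-0.214,0.034', '0.437,-0.200,0.045', '0.427,-0.206,0.043']
170 ['0.458,-0.230,0.016', '0.438,-0.207,0.032', '0.427,-0.207,0.034']
172 ['0.455,-0.216,0.015', '0.440,-0.221,0.015', '0.430,-0.225,0.014']
174 ['0.451,-0.198,0.018', '0.436,-0.202,0.018', '0.426,-0.207,0.017']
176 ['0.448,-0.184,0.018', '0.434,-0.190,0.016', '0.423,-0.196,0.015']
178 ['0.444,-0.169,0.019', '0.431,-0.177,0.016', '0.420,-0.182,0.015']
180 ['0.442,-0.160,0.016', '0.428,-0.166,0.014', '0.417,-0.165,0.017']
182 ['0.438,-0.141,0.019', '0.424,-0.147,0.018', '0.414,-0.153,0.016']
184 ['0.436,-0.135,0.015', '0.422,-0.138,0.015', '0.411,-0.138,0.017']
186 ['0.433,-0.121,0.015', '0.420,-0.127,0.014', '0.409,-0.127,0.015']
188 ['0.430,-0.105,0.017', '0.417,-0.112,0.015', '0.407,-0.117,0.014']
```

drive_tool:
  motion:
    - {"jaw": 1, "dp": [0, 0, 0.012], "turn": [0, 0, 0]}
    - {"jaw": 1, "dp": [0, 0, 0.006], "turn": [0, 0, 0]}
    - {"jaw": 1, "dp": [0, 0, 0], "turn": [0, 0, 0]}
    - {"jaw": 1, "dp": [0, 0, 0], "turn": [0, 0, 0]}

```text
time: 17.28
tcp_pos: [0.4385, -0.2248, 0.0555]
tcp_rot: [-180.0, -0.0, 79.4]
wrist_force: [0.7, 0.3, -1.4]
opening: 0.503
gripper_force: 61.0
```

drive_tool:
  motion:
    - {"jaw": 1, "dp": [0, 0, 0.003], "turn": [0, 0, 0]}
    - {"jaw": 1, "dp": [0, 0, 0], "turn": [0, 0, 0]}
    - {"jaw": 1, "dp": [0, 0, 0], "turn": [0, 0, 0]}

```text
time: 17.53
tcp_pos: [0.4386, -0.2248, 0.0541]
tcp_rot: [-180.0, -0.0, 79.4]
wrist_force: [0.5, -0.4, -0.4]
opening: 0.503
gripper_force: 61.0
```

drive_tool:
  motion:
    - {"jaw": 1, "dp": [0, 0, 0.002], "turn": [0, 0, 0]}
    - {"jaw": 1, "dp": [0, 0, 0], "turn": [0, 0, 0]}
    - {"jaw": -1, "dp": [0, 0, 0], "turn": [0, 0, 0]}
    - {"jaw": -1, "dp": [0, 0, 0], "turn": [0, 0, 0]}
    - {"jaw": -1, "dp": [0, 0, 0], "turn": [0, 0, 0]}
    - {"jaw": -1, "dp": [0, 0, 0], "turn": [0, 0, 0]}
    - {"jaw": -1, "dp": [0, 0, 0], "turn": [0, 0, 0]}
    - {"jaw": -1, "dp": [0, 0, 0], "turn": [0, 0, 0]}

```text
time: 18.2
tcp_pos: [0.4386, -0.2248, 0.0532]
tcp_rot: [180.0, 0.0, 79.5]
wrist_force: [-0.6, 0.3, -0.5]
opening: 1.004
gripper_force: 0.0
```

drive_tool:
  motion:
    - {"jaw": -1, "dp": [0, 0, 0], "turn": [0, 0, 0]}
    - {"jaw": -1, "dp": [0, 0, -0.04], "turn": [0, 0, 0]}
    - {"jaw": -1, "dp": [0, 0, -0.075], "turn": [0, 0, 0]}
    - {"jaw": -1, "dp": [0, 0, -0.075], "turn": [0, 0, 0]}
    - {"jaw": -1, "dp": [0, 0, -0.03], "turn": [0, 0, 0]}
    - {"jaw": -1, "dp": [0, 0, 0], "turn": [0, 0, 0]}
    - {"jaw": -1, "dp": [0, 0, 0], "turn": [0, 0, 0]}

```text
time: 18.78
tcp_pos: [0.4392, -0.2252, 0.1643]
tcp_rot: [179.9, 0.1, 79.5]
wrist_force: [-0.7, 0.4, -0.6]
opening: 0.999
gripper_force: 0.0
```

```bash
python3 plan.py .4595,.149,.165 ; python3 -c "
from h import *
for c in ('scene','top'):
  im=optics.get_image(c)
  for n in ('spice_jar','pepper_mill','salt_shaker'): print(c,n,[ (d['point'],d['confidence']) for d in optics.mark_of(n,c)[:3]])
"
```

```text
t 18.78 tcp [ 0.4392 -0.2252  0.1643] rot [1.7987e+02 6.0000e-02 7.9460e+01] open 0.999 grip 0.0 F [-0.7  0.4 -0.6] j [-36. -13. 113.   0.  81. -25.]
[0.4595 0.149  0.165 ] total [ 0.7432 -0.097  -0.0025] n 10 each [ 0.0743 -0.0097 -0.0003]
scene spice_jar [([0.4374, -0.2269, 0.0125], 0.73), ([0.514, 0.0842, 0.0008], 0.62)]
scene pepper_mill [([0.4247, -0.3077, 0.0178], 0.88)]
scene salt_shaker [([0.4913, 0.4908, -0.002], 0.81), ([0.4543, 0.1546, -0.0029], 0.71)]
top spice_jar [([0.5156, 0.0837, -0.0029], 0.54)]
top pepper_mill [([0.4206, -0.3103, 0.0137], 0.4)]
top salt_shaker [([0.4947, 0.4914, 0.0001], 0.58), ([0.4604, 0.1502, -0.0018], 0.46)]
```

drive_tool:
  motion:
    - {"jaw": -1, "dp": [0, 0, 0], "turn": [0, 0, -0.142]}
    - {"jaw": -1, "dp": [0, 0, 0], "turn": [0, 0, -0.142]}
    - {"jaw": -1, "dp": [0, 0, 0], "turn": [0, 0, -0.142]}
    - {"jaw": -1, "dp": [0, 0, 0], "turn": [0, 0, -0.142]}
    - {"jaw": -1, "dp": [0, 0, 0], "turn": [0, 0, 0]}
    - {"jaw": -1, "dp": [0, 0, 0], "turn": [0, 0, 0]}

```text
time: 19.68
tcp_pos: [0.4385, -0.2248, 0.1628]
tcp_rot: [-180.0, -0.0, 104.8]
wrist_force: [-0.7, -0.4, 0.5]
opening: 0.998
gripper_force: 0.0
```

```bash
python3 plan.py .4585,.15,.165
```

```text
t 19.68 tcp [ 0.4385 -0.2248  0.1628] rot [-1.7998e+02 -3.0000e-02  1.0485e+02] open 0.998 grip 0.0 F [-0.7 -0.4  0.5] j [-36. -13. 113.   0.  81. -51.]
[0.4585 0.15   0.165 ] total [ 0.7142  0.2308 -0.0042] n 10 each [ 0.0714  0.0231 -0.0004]
```

drive_tool:
  motion:
    - {"jaw": -1, "dp": [0.065, 0.021, 0], "turn": [0, 0, 0]}
    - {"jaw": -1, "dp": [0.065, 0.021, 0], "turn": [0, 0, 0]}
    - {"jaw": -1, "dp": [0.065, 0.021, 0], "turn": [0, 0, 0]}
    - {"jaw": -1, "dp": [0.065, 0.021, 0], "turn": [0, 0, 0]}
    - {"jaw": -1, "dp": [0.065, 0.021, 0], "turn": [0, 0, 0]}
    - {"jaw": -1, "dp": [0.065, 0.021, 0], "turn": [0, 0, 0]}
    - {"jaw": -1, "dp": [0.065, 0.021, 0], "turn": [0, 0, 0]}
    - {"jaw": -1, "dp": [0.065, 0.021, 0], "turn": [0, 0, 0]}

```text
time: 20.35
tcp_pos: [0.4522, 0.0497, 0.1632]
tcp_rot: [180.0, 0.0, 104.8]
wrist_force: [1.0, 0.0, -0.3]
opening: 0.999
gripper_force: 0.0
```

drive_tool:
  motion:
    - {"jaw": -1, "dp": [0.065, 0.021, 0], "turn": [0, 0, 0]}
    - {"jaw": -1, "dp": [0.065, 0.021, 0], "turn": [0, 0, 0]}
    - {"jaw": -1, "dp": [0.065, 0.021, 0], "turn": [0, 0, 0]}
    - {"jaw": -1, "dp": [0, 0, 0], "turn": [0, 0, 0]}
    - {"jaw": -1, "dp": [0, 0, 0], "turn": [0, 0, 0]}
    - {"jaw": -1, "dp": [0, 0, 0], "turn": [0, 0, 0]}

```text
time: 20.85
tcp_pos: [0.4574, 0.1502, 0.1629]
tcp_rot: [-180.0, 0.0, 105.0]
wrist_force: [-0.5, -0.2, 0.5]
opening: 1.0
gripper_force: 0.0
```

```bash
python3 plan.py .4585,.15,.165 .4585,.15,.010
```

```text
t 20.85 tcp [0.4574 0.1502 0.1629] rot [-1.7996e+02  2.0000e-02  1.0496e+02] open 1.0 grip 0.0 F [-0.5 -0.2  0.5] j [  9. -15. 114.  -0.  81.  -6.]
[0.4585 0.15   0.165 ] total [-0.001   0.0021 -0.0043] n 1 each [-0.001   0.0021 -0.0043]
[0.4585 0.15   0.01  ] total [1.0e-04 2.0e-04 3.1e-01] n 4 each [0.     0.     0.0775]
```

drive_tool:
  motion:
    - {"jaw": -1, "dp": [0, 0.001, 0.075], "turn": [0, 0, 0]}
    - {"jaw": -1, "dp": [0, 0, 0.075], "turn": [0, 0, 0]}
    - {"jaw": -1, "dp": [0, 0, 0.07], "turn": [0, 0, 0]}
    - {"jaw": -1, "dp": [0, 0, 0.05], "turn": [0, 0, 0]}
    - {"jaw": -1, "dp": [0, 0, 0.03], "turn": [0, 0, 0]}
    - {"jaw": -1, "dp": [0, 0, 0.009], "turn": [0, 0, 0]}
    - {"jaw": -1, "dp": [0, 0, 0], "turn": [0, 0, 0]}
    - {"jaw": -1, "dp": [0, 0, 0], "turn": [0, 0, 0]}

```text
time: 21.52
tcp_pos: [0.4589, 0.1499, 0.0095]
tcp_rot: [179.9, 0.0, 104.9]
wrist_force: [0.6, -0.0, 0.2]
opening: 1.003
gripper_force: 0.0
```

drive_tool:
  motion:
    - {"jaw": 1, "dp": [0, 0, 0], "turn": [0, 0, 0]}
    - {"jaw": 1, "dp": [0, 0, 0], "turn": [0, 0, 0]}
    - {"jaw": 1, "dp": [0, 0, 0], "turn": [0, 0, 0]}
    - {"jaw": 1, "dp": [0, 0, 0], "turn": [0, 0, 0]}
    - {"jaw": 1, "dp": [0, 0, 0], "turn": [0, 0, 0]}
    - {"jaw": 1, "dp": [0, 0, 0], "turn": [0, 0, 0]}
    - {"jaw": 1, "dp": [0, 0, 0], "turn": [0, 0, 0]}
    - {"jaw": 1, "dp": [0, 0, 0], "turn": [0, 0, 0]}

```text
time: 22.18
tcp_pos: [0.4591, 0.1507, 0.0103]
tcp_rot: [179.9, 0.0, 105.0]
wrist_force: [-2.4, -0.7, 6.8]
opening: 0.459
gripper_force: 59.5
```

drive_tool:
  motion:
    - {"jaw": -1, "dp": [0, 0, 0], "turn": [0, 0, 0]}
    - {"jaw": -1, "dp": [0, 0, 0], "turn": [0, 0, 0]}
    - {"jaw": -1, "dp": [0, 0, 0], "turn": [0, 0, 0]}
    - {"jaw": -1, "dp": [0, 0, 0], "turn": [0, 0, 0]}
    - {"jaw": -1, "dp": [0, 0, 0], "turn": [0, 0, 0]}
    - {"jaw": -1, "dp": [0, 0, 0.012], "turn": [0, 0, 0]}
    - {"jaw": -1, "dp": [0, 0, 0.012], "turn": [0, 0, 0]}
    - {"jaw": -1, "dp": [0, 0, 0], "turn": [0, 0, 0]}

```text
time: 22.85
tcp_pos: [0.4605, 0.1508, -0.0014]
tcp_rot: [179.8, 0.0, 105.0]
wrist_force: [-1.3, -1.3, 11.9]
opening: 0.999
gripper_force: 0.0
```

drive_tool:
  motion:
    - {"jaw": 1, "dp": [0, 0, 0], "turn": [0, 0, 0]}
    - {"jaw": 1, "dp": [0, 0, 0], "turn": [0, 0, 0]}
    - {"jaw": 1, "dp": [0, 0, 0], "turn": [0, 0, 0]}
    - {"jaw": 1, "dp": [0, 0, 0], "turn": [0, 0, 0]}
    - {"jaw": 1, "dp": [0, 0, 0], "turn": [0, 0, 0]}
    - {"jaw": 1, "dp": [0, 0, 0], "turn": [0, 0, 0]}
    - {"jaw": 1, "dp": [0, 0, 0], "turn": [0, 0, 0]}
    - {"jaw": 1, "dp": [0, 0, 0], "turn": [0, 0, 0]}

```text
time: 23.52
tcp_pos: [0.4603, 0.1508, -0.001]
tcp_rot: [179.8, 0.0, 105.0]
wrist_force: [-2.8, -0.9, 13.8]
opening: 0.472
gripper_force: 59.0
```

drive_tool:
  motion:
    - {"jaw": 1, "dp": [0, 0, -0.02], "turn": [0, 0, 0]}
    - {"jaw": 1, "dp": [0, 0, -0.05], "turn": [0, 0, 0]}
    - {"jaw": 1, "dp": [0, 0, -0.07], "turn": [0, 0, 0]}
    - {"jaw": 1, "dp": [0, 0, -0.07], "turn": [0, 0, 0]}
    - {"jaw": 1, "dp": [0, 0, -0.04], "turn": [0, 0, 0]}
    - {"jaw": 1, "dp": [0, 0, 0], "turn": [0, 0, 0]}
    - {"jaw": 1, "dp": [0, 0, 0], "turn": [0, 0, 0]}

```text
time: 24.1
tcp_pos: [0.4586, 0.1506, 0.1224]
tcp_rot: [179.9, 0.0, 105.0]
wrist_force: [-0.5, -0.1, -0.6]
opening: 0.473
gripper_force: 60.9
```

```bash
python3 plan.py .4525,-.141,.122; python3 -c "
from h import *
im=optics.get_image('scene');f=im['frame'];cv2.imwrite('pics/s7.png',cv2.resize(f[140:270,250:390],(646,600),interpolation=cv2.INTER_CUBIC))
print([ (d['point'],d['confidence']) for d in optics.mark_of('salt_shaker','scene')[:3]])
"
```

```text
t 24.1 tcp [0.4586 0.1506 0.1224] rot [1.7988e+02 1.0000e-02 1.0501e+02] open 0.473 grip 60.90054541826248 F [-0.5 -0.1 -0.6] j [  9. -13. 116.   0.  76.  -6.]
[ 0.4525 -0.141   0.122 ] total [-0.5602 -0.1629  0.0006] n 8 each [-0.07   -0.0204  0.0001]
[([0.4873, 0.4886, 0.0003], 0.86), ([0.4591, 0.1571, 0.1221], 0.68)]
```

View pics/s7.png

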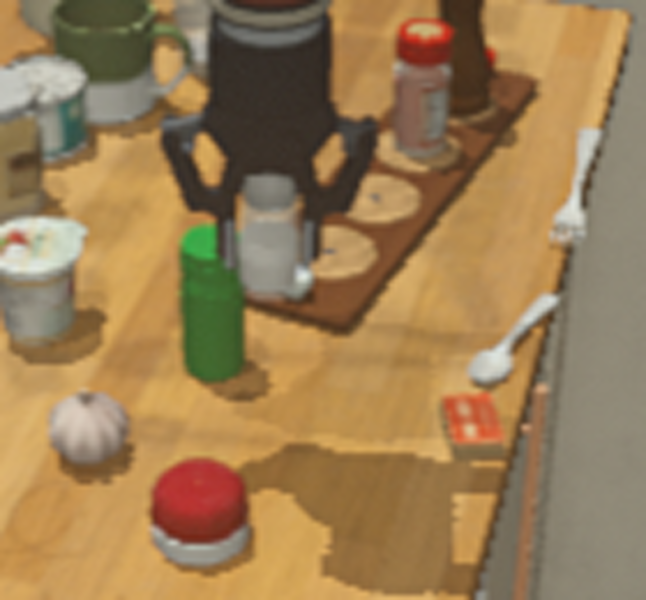

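drive_tool:
  motion:
    - {"jaw": 1, "dp": [0, 0, 0], "turn": [0, 0, 0.142]}
    - {"jaw": 1, "dp": [0, 0, 0], "turn": [0, 0, 0.142]}
    - {"jaw": 1, "dp": [0, 0, 0], "turn": [0, 0, 0.142]}
    - {"jaw": 1, "dp": [0, 0, 0], "turn": [0, 0, 0.142]}
    - {"jaw": 1, "dp": [0, 0, 0], "turn": [0, 0, 0]}

```text
time: 24.62
tcp_pos: [0.4563, 0.1502, 0.1189]
tcp_rot: [-179.7, 0.1, 79.3]
wrist_force: [1.0, -0.8, -1.2]
opening: 0.472
gripper_force: 60.9
```

drive_tool:
  motion:
    - {"jaw": 1, "dp": [-0.064, 0.0105, 0], "turn": [0, 0, 0]}
    - {"jaw": 1, "dp": [-0.064, 0.0105, 0], "turn": [0, 0, 0]}
    - {"jaw": 1, "dp": [-0.064, 0.0105, 0], "turn": [0, 0, 0]}
    - {"jaw": 1, "dp": [-0.064, 0.0105, 0], "turn": [0, 0, 0]}
    - {"jaw": 1, "dp": [-0.064, 0.0105, 0], "turn": [0, 0, 0]}
    - {"jaw": 1, "dp": [-0.064, 0.0105, 0], "turn": [0, 0, 0]}
    - {"jaw": 1, "dp": [-0.064, 0.0105, 0], "turn": [0, 0, 0]}
    - {"jaw": 1, "dp": [-0.064, 0.0105, 0], "turn": [0, 0, 0]}

```text
time: 25.28
tcp_pos: [0.4511, -0.11, 0.1198]
tcp_rot: [-179.8, -0.0, 79.6]
wrist_force: [0.7, 0.3, -1.0]
opening: 0.473
gripper_force: 60.9
```

drive_tool:
  motion:
    - {"jaw": 1, "dp": [-0.064, 0.0105, 0], "turn": [0, 0, 0]}
    - {"jaw": 1, "dp": [0, 0, 0], "turn": [0, 0, 0]}
    - {"jaw": 1, "dp": [0, 0, 0], "turn": [0, 0, 0]}
    - {"jaw": 1, "dp": [0, 0, 0.07], "turn": [0, 0, 0]}
    - {"jaw": 1, "dp": [0, 0, 0.07], "turn": [0, 0, 0]}
    - {"jaw": 1, "dp": [0, 0, 0.04], "turn": [0, 0, 0]}
    - {"jaw": 1, "dp": [0, 0, 0], "turn": [0, 0, 0]}
    - {"jaw": 1, "dp": [0, 0, 0], "turn": [0, 0, 0]}

```text
time: 25.95
tcp_pos: [0.4503, -0.1394, 0.0299]
tcp_rot: [-179.7, -0.1, 79.6]
wrist_force: [0.1, -0.9, -0.1]
opening: 0.469
gripper_force: 60.9
```

```bash
python3 plan.py .4525,-.141,.012; python3 -c "
from h import *
im=optics.get_image('scene')
print([ (d['point'],d['confidence']) for d in optics.mark_of('salt_shaker','scene')[:3]])
for v in range(166,200,2):
    print(v,[ '%.3f,%.3f,%.3f'%tuple(px(im,u,v)) for u in (322,327,330,334,338)])
"
```

```text
t 25.95 tcp [ 0.4503 -0.1394  0.0299] rot [-1.7975e+02 -9.0000e-02  7.9590e+01] open 0.469 grip 60.907950857654214 F [ 0.1 -0.9 -0.1] j [-26.  -7. 121.   0.  66. -16.]
[ 0.4525 -0.141   0.012 ] total [-0.0023  0.0051  0.0357] n 1 each [-0.0023  0.0051  0.0357]
[([0.4884, 0.4907, -0.0013], 0.97), ([0.449, -0.1331, 0.0274], 0.59)]
166 ['0.518,-0.269,0.002', '0.467,-0.129,0.088', '0.456,-0.127,0.091', '0.442,-0.129,0.092', '0.427,-0.125,0.097']
168 ['0.515,-0.254,0.002', '0.464,-0.117,0.087', '0.454,-0.123,0.085', '0.441,-0.128,0.085', '0.427,-0.128,0.087']
170 ['0.486,-0.135,0.065', '0.465,-0.124,0.075', '0.453,-0.119,0.080', '0.441,-0.127,0.077', '0.425,-0.122,0.083']
172 ['0.506,-0.219,0.005', '0.464,-0.121,0.069', '0.453,-0.120,0.071', '0.439,-0.120,0.073', '0.426,-0.128,0.071']
174 ['0.504,-0.213,-0.000', '0.465,-0.123,0.059', '0.452,-0.113,0.067', '0.439,-0.120,0.065', '0.426,-0.130,0.062']
176 ['0.496,-0.177,0.014', '0.464,-0.121,0.052', '0.452,-0.119,0.055', '0.439,-0.123,0.055', '0.427,-0.133,0.051']
178 ['0.491,-0.160,0.016', '0.463,-0.119,0.045', '0.452,-0.120,0.046', '0.438,
[... 487 characters left out ...]
4,0.015']
188 ['0.475,-0.094,0.016', '0.457,-0.098,0.016', '0.447,-0.098,0.018', '0.434,-0.110,0.013', '0.420,-0.109,0.016']
190 ['0.472,-0.083,0.015', '0.455,-0.088,0.015', '0.444,-0.090,0.015', '0.431,-0.094,0.015', '0.416,-0.093,0.019']
192 ['0.469,-0.070,0.015', '0.452,-0.077,0.014', '0.442,-0.077,0.015', '0.429,-0.085,0.013', '0.414,-0.083,0.017']
194 ['0.466,-0.060,0.014', '0.449,-0.062,0.015', '0.439,-0.066,0.015', '0.426,-0.073,0.012', '0.416,-0.095,0.000']
196 ['0.462,-0.044,0.016', '0.446,-0.050,0.015', '0.436,-0.056,0.013', '0.422,-0.057,0.015', '0.414,-0.087,-0.003']
198 ['0.459,-0.031,0.017', '0.443,-0.038,0.015', '0.434,-0.045,0.013', '0.421,-0.052,0.011', '0.410,-0.068,0.002']
```

drive_tool:
  motion:
    - {"jaw": 1, "dp": [-0.003, 0.006, 0.016], "turn": [0, 0, 0]}
    - {"jaw": 1, "dp": [0, 0, 0.012], "turn": [0, 0, 0]}
    - {"jaw": 1, "dp": [0, 0, 0.003], "turn": [0, 0, 0]}
    - {"jaw": 1, "dp": [0, 0, 0], "turn": [0, 0, 0]}
    - {"jaw": 1, "dp": [0, 0, 0], "turn": [0, 0, 0]}

```text
time: 26.47
tcp_pos: [0.4544, -0.1433, 0.0161]
tcp_rot: [-180.0, -0.0, 79.4]
wrist_force: [0.0, -0.9, -0.2]
opening: 0.469
gripper_force: 60.9
```

drive_tool:
  motion:
    - {"jaw": 1, "dp": [0, 0, 0.003], "turn": [0, 0, 0]}
    - {"jaw": 1, "dp": [0, 0, 0], "turn": [0, 0, 0]}
    - {"jaw": 1, "dp": [0, 0, 0], "turn": [0, 0, 0]}
    - {"jaw": 1, "dp": [0, 0, 0], "turn": [0, 0, 0]}

```text
time: 26.8
tcp_pos: [0.4545, -0.1433, 0.0147]
tcp_rot: [180.0, 0.0, 79.5]
wrist_force: [0.0, 0.5, -0.4]
opening: 0.469
gripper_force: 60.9
```

drive_tool:
  motion:
    - {"jaw": 1, "dp": [0, 0, 0.003], "turn": [0, 0, 0]}
    - {"jaw": 1, "dp": [0, 0, 0], "turn": [0, 0, 0]}
    - {"jaw": 1, "dp": [0, 0, 0], "turn": [0, 0, 0]}
    - {"jaw": 1, "dp": [0, 0, 0], "turn": [0, 0, 0]}

```text
time: 27.13
tcp_pos: [0.4545, -0.1433, 0.0132]
tcp_rot: [180.0, 0.0, 79.5]
wrist_force: [0.1, 0.9, -0.0]
opening: 0.471
gripper_force: 60.9
```

```bash
python3 plan.py; python3 -c "
from h import *
im=optics.get_image('scene')
print([ (d['point'],d['confidence']) for d in optics.mark_of('salt_shaker','scene')[:3]])
for v in range(174,190,2):
    print(v,[ '%.3f,%.3f,%.3f'%tuple(px(im,u,v)) for u in (327,330,334,338)])
"
```

```text
t 27.13 tcp [ 0.4545 -0.1433  0.0132] rot [179.99   0.    79.45] open 0.471 grip 60.94421608373523 F [ 0.1  0.9 -0. ] j [-26.  -5. 121.  -0.  64. -16.]
[([0.492, 0.4923, 0.0003], 0.88), ([0.4517, -0.1385, 0.0137], 0.76)]
174 ['0.465,-0.126,0.057', '0.454,-0.123,0.061', '0.442,-0.134,0.056', '0.426,-0.129,0.062']
176 ['0.465,-0.126,0.049', '0.454,-0.124,0.052', '0.440,-0.129,0.051', '0.426,-0.132,0.052']
178 ['0.464,-0.123,0.042', '0.453,-0.120,0.046', '0.440,-0.132,0.041', '0.425,-0.128,0.046']
180 ['0.465,-0.127,0.031', '0.452,-0.120,0.038', '0.440,-0.133,0.032', '0.431,-0.162,0.016']
182 ['0.463,-0.121,0.027', '0.453,-0.123,0.027', '0.440,-0.135,0.022', '0.427,-0.143,0.019']
184 ['0.464,-0.123,0.017', '0.453,-0.124,0.018', '0.439,-0.130,0.017', '0.426,-0.139,0.014']
186 ['0.461,-0.113,0.015', '0.451,-0.118,0.014', '0.437,-0.119,0.016', '0.422,-0.121,0.017']
188 ['0.458,-0.100,0.015', '0.447,-0.101,0.017', '0.433,-0.104,0.017', '0.420,-0.110,0.015']
```

drive_tool:
  motion:
    - {"jaw": 1, "dp": [0, 0, 0.002], "turn": [0, 0, 0]}
    - {"jaw": 1, "dp": [0, 0, 0], "turn": [0, 0, 0]}
    - {"jaw": -1, "dp": [0, 0, 0], "turn": [0, 0, 0]}
    - {"jaw": -1, "dp": [0, 0, 0], "turn": [0, 0, 0]}
    - {"jaw": -1, "dp": [0, 0, 0], "turn": [0, 0, 0]}
    - {"jaw": -1, "dp": [0, 0, 0], "turn": [0, 0, 0]}
    - {"jaw": -1, "dp": [0, 0, 0], "turn": [0, 0, 0]}
    - {"jaw": -1, "dp": [0, 0, 0], "turn": [0, 0, 0]}

```text
time: 27.9
tcp_pos: [0.4549, -0.1435, 0.0126]
tcp_rot: [179.9, 0.0, 79.4]
wrist_force: [-0.2, 0.2, 6.2]
opening: 1.005
gripper_force: 0.0
```

drive_tool:
  motion:
    - {"jaw": -1, "dp": [0, 0, 0], "turn": [0, 0, 0]}
    - {"jaw": -1, "dp": [0, 0, -0.04], "turn": [0, 0, 0]}
    - {"jaw": -1, "dp": [0, 0, -0.075], "turn": [0, 0, 0]}
    - {"jaw": -1, "dp": [0, 0, -0.075], "turn": [0, 0, 0]}
    - {"jaw": -1, "dp": [0, 0, -0.05], "turn": [0, 0, 0]}
    - {"jaw": -1, "dp": [0, 0, -0.03], "turn": [0, 0, 0]}
    - {"jaw": -1, "dp": [0, 0, 0], "turn": [0, 0, 0]}
    - {"jaw": -1, "dp": [0, 0, 0], "turn": [0, 0, 0]}

```text
time: 28.57
tcp_pos: [0.4544, -0.1433, 0.1469]
tcp_rot: [180.0, 0.0, 79.5]
wrist_force: [-0.9, 0.6, -0.7]
opening: 0.996
gripper_force: 0.0
```

```bash
python3 plan.py .472,.2595,.15 .472,.2595,-.012; python3 -c "
from h import *
im=optics.get_image('scene')
for n in ('salt_shaker','egg_timer','spice_jar'):print(n,[ (d['point'],d['confidence']) for d in optics.mark_of(n,'scene')[:3]])
im=optics.get_image('top')
for n in ('salt_shaker','egg_timer'):print(n,[ (d['point'],d['confidence']) for d in optics.mark_of(n,'top')[:3]])
"
```

```text
t 28.57 tcp [ 0.4544 -0.1433  0.1469] rot [1.7997e+02 1.0000e-02 7.9450e+01] open 0.996 grip 0.0 F [-0.9  0.6 -0.7] j [-26. -15. 116.   0.  79. -16.]
[0.472  0.2595 0.15  ] total [ 0.7983 -0.1129 -0.0064] n 11 each [ 0.0726 -0.0103 -0.0006]
[ 0.472   0.2595 -0.012 ] total [ 0.00e+00 -2.00e-04  3.24e-01] n 5 each [ 0.     -0.      0.0648]
salt_shaker [([0.4902, 0.4918, 0.0016], 0.88), ([0.4534, -0.1377, 0.0126], 0.81)]
egg_timer [([0.4766, 0.2569, -0.0044], 0.67)]
spice_jar [([0.437, -0.2272, 0.0155], 0.59), ([0.5173, 0.0816, -0.0003], 0.56)]
salt_shaker [([0.4938, 0.493, 0.0002], 0.58)]
egg_timer [([0.4705, 0.2621, 0.0044], 0.6)]
```

drive_tool:
  motion:
    - {"jaw": -1, "dp": [0.0615, -0.0087, 0], "turn": [0, 0, 0]}
    - {"jaw": -1, "dp": [0.0615, -0.0087, 0], "turn": [0, 0, 0]}
    - {"jaw": -1, "dp": [0.0615, -0.0087, 0], "turn": [0, 0, 0]}
    - {"jaw": -1, "dp": [0.0615, -0.0087, 0], "turn": [0, 0, 0]}
    - {"jaw": -1, "dp": [0.0615, -0.0087, 0], "turn": [0, 0, 0]}
    - {"jaw": -1, "dp": [0.0615, -0.0087, 0], "turn": [0, 0, 0]}
    - {"jaw": -1, "dp": [0.0615, -0.0087, 0], "turn": [0, 0, 0]}
    - {"jaw": -1, "dp": [0.0615, -0.0087, 0], "turn": [0, 0, 0]}

```text
time: 29.58
tcp_pos: [0.4649, 0.1065, 0.1467]
tcp_rot: [-180.0, 0.0, 79.5]
wrist_force: [0.5, -0.0, 0.8]
opening: 1.005
gripper_force: 0.0
```

drive_tool:
  motion:
    - {"jaw": -1, "dp": [0.0615, -0.0087, 0], "turn": [0, 0, 0]}
    - {"jaw": -1, "dp": [0.0615, -0.0087, 0], "turn": [0, 0, 0]}
    - {"jaw": -1, "dp": [0.0615, -0.0087, 0], "turn": [0, 0, 0]}
    - {"jaw": -1, "dp": [0.0615, -0.0087, 0], "turn": [0, 0, 0]}
    - {"jaw": -1, "dp": [0.0615, -0.0087, 0], "turn": [0, 0, 0]}
    - {"jaw": -1, "dp": [0, 0, 0], "turn": [0, 0, 0]}
    - {"jaw": -1, "dp": [0, 0, 0], "turn": [0, 0, 0]}

```text
time: 30.17
tcp_pos: [0.4715, 0.2612, 0.1464]
tcp_rot: [-179.9, 0.1, 79.6]
wrist_force: [-0.4, -0.3, -0.9]
opening: 1.0
gripper_force: 0.0
```

```bash
python3 plan.py .472,.2595,.03
```

```text
t 30.17 tcp [0.4715 0.2612 0.1464] rot [-1.7994e+02  5.0000e-02  7.9610e+01] open 1.0 grip 0.0 F [-0.4 -0.3 -0.9] j [ 21.  -6. 108.  -0.  78.  31.]
[0.472  0.2595 0.03  ] total [-0.0029  0.0018  0.2328] n 3 each [-0.001   0.0006  0.0776]
```

drive_tool:
  motion:
    - {"jaw": -1, "dp": [-0.002, 0.001, 0.075], "turn": [0, 0, 0]}
    - {"jaw": -1, "dp": [0, 0, 0.075], "turn": [0, 0, 0]}
    - {"jaw": -1, "dp": [0, 0, 0.06], "turn": [0, 0, 0]}
    - {"jaw": -1, "dp": [0, 0, 0.04], "turn": [0, 0, 0]}
    - {"jaw": -1, "dp": [0, 0, 0.03], "turn": [0, 0, 0]}
    - {"jaw": -1, "dp": [0, 0, 0.02], "turn": [0, 0, 0]}
    - {"jaw": -1, "dp": [0, 0, 0.01], "turn": [0, 0, 0]}
    - {"jaw": -1, "dp": [0, 0, 0], "turn": [0, 0, 0]}

```text
time: 30.83
tcp_pos: [0.4717, 0.2581, -0.0089]
tcp_rot: [-179.9, 0.1, 79.4]
wrist_force: [0.8, 0.5, 0.5]
opening: 1.0
gripper_force: 0.0
```

```bash
python3 plan.py .472,.2595,-.015; python3 -c "
from h import *
im=optics.get_image('scene');f=im['frame'];cv2.imwrite('pics/s8.png',cv2.resize(f[190:290,240:340],(600,600),interpolation=cv2.INTER_CUBIC))
"
```

```text
t 30.83 tcp [ 0.4717  0.2581 -0.0089] rot [-1.7991e+02  6.0000e-02  7.9400e+01] open 1.0 grip 0.0 F [0.8 0.5 0.5] j [ 21.   6. 113.  -0.  62.  31.]
[ 0.472   0.2595 -0.015 ] total [0.0028 0.     0.0122] n 1 each [0.0028 0.     0.0122]
```

View pics/s8.png

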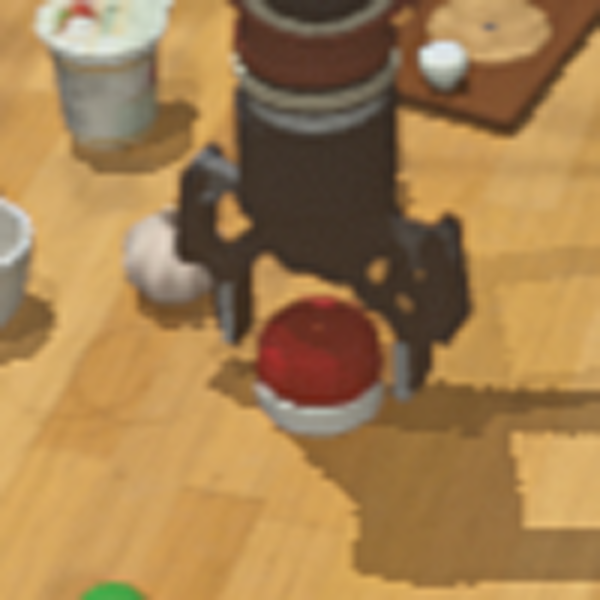

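The timer sits centred between the opened fingers, with tips at (233,335) and (403,392). The garlic and jar are clear. I'll go 5 mm lower and close.

drive_tool:
  motion:
    - {"jaw": -1, "dp": [0, 0, 0.006], "turn": [0, 0, 0]}
    - {"jaw": -1, "dp": [0, 0, 0.006], "turn": [0, 0, 0]}
    - {"jaw": -1, "dp": [0, 0, 0], "turn": [0, 0, 0]}
    - {"jaw": 1, "dp": [0, 0, 0], "turn": [0, 0, 0]}
    - {"jaw": 1, "dp": [0, 0, 0], "turn": [0, 0, 0]}
    - {"jaw": 1, "dp": [0, 0, 0], "turn": [0, 0, 0]}
    - {"jaw": 1, "dp": [0, 0, 0], "turn": [0, 0, 0]}
    - {"jaw": 1, "dp": [0, 0, 0], "turn": [0, 0, 0]}

```text
time: 31.55
tcp_pos: [0.473, 0.2593, -0.0131]
tcp_rot: [179.9, -0.0, 79.5]
wrist_force: [-0.6, 0.0, 4.0]
opening: 0.734
gripper_force: 65.9
```

drive_tool:
  motion:
    - {"jaw": 1, "dp": [0, 0, 0], "turn": [0, 0, 0]}
    - {"jaw": 1, "dp": [0, 0, 0], "turn": [0, 0, 0]}
    - {"jaw": 1, "dp": [0, 0, -0.03], "turn": [0, 0, 0]}
    - {"jaw": 1, "dp": [0, 0, -0.05], "turn": [0, 0, 0]}
    - {"jaw": 1, "dp": [0, 0, -0.06], "turn": [0, 0, 0]}
    - {"jaw": 1, "dp": [0, 0, -0.02], "turn": [0, 0, 0]}
    - {"jaw": 1, "dp": [0, 0, 0], "turn": [0, 0, 0]}
    - {"jaw": 1, "dp": [0, 0, 0], "turn": [0, 0, 0]}

```text
time: 32.22
tcp_pos: [0.472, 0.2588, 0.0654]
tcp_rot: [-180.0, 0.0, 79.5]
wrist_force: [-0.3, -1.1, -2.1]
opening: 0.737
gripper_force: 65.9
```

```bash
python3 plan.py .469,-.0573,.065; python3 -c "
from h import *
im=optics.get_image('scene')
print([ (d['point'],d['confidence']) for d in optics.mark_of('egg_timer','scene')[:3]])
"
```

```text
t 32.22 tcp [0.472  0.2588 0.0654] rot [-1.7999e+02  1.0000e-02  7.9450e+01] open 0.737 grip 65.92303991317749 F [-0.3 -1.1 -2.1] j [ 21.  -1. 111.  -0.  70.  31.]
[ 0.469  -0.0573  0.065 ] total [-0.6227  0.1098  0.001 ] n 8 each [-0.0778  0.0137  0.0001]
[([0.4744, 0.2585, 0.0738], 0.74)]
```

drive_tool:
  motion:
    - {"jaw": 1, "dp": [0, 0, -0.05], "turn": [0, 0, 0]}
    - {"jaw": 1, "dp": [0, 0, -0.05], "turn": [0, 0, 0]}
    - {"jaw": 1, "dp": [0, 0, 0], "turn": [0, 0, 0]}
    - {"jaw": 1, "dp": [-0.0623, 0.011, 0], "turn": [0, 0, 0]}
    - {"jaw": 1, "dp": [-0.0623, 0.011, 0], "turn": [0, 0, 0]}
    - {"jaw": 1, "dp": [-0.0623, 0.011, 0], "turn": [0, 0, 0]}
    - {"jaw": 1, "dp": [-0.0623, 0.011, 0], "turn": [0, 0, 0]}
    - {"jaw": 1, "dp": [-0.0623, 0.011, 0], "turn": [0, 0, 0]}

```text
time: 32.98
tcp_pos: [0.4692, 0.0995, 0.1135]
tcp_rot: [-179.8, 0.1, 79.5]
wrist_force: [0.6, -0.7, -1.5]
opening: 0.736
gripper_force: 66.1
```

drive_tool:
  motion:
    - {"jaw": 1, "dp": [-0.0623, 0.011, 0], "turn": [0, 0, 0]}
    - {"jaw": 1, "dp": [-0.0623, 0.011, 0], "turn": [0, 0, 0]}
    - {"jaw": 1, "dp": [-0.0623, 0.011, 0], "turn": [0, 0, 0]}
    - {"jaw": 1, "dp": [-0.0623, 0.011, 0], "turn": [0, 0, 0]}
    - {"jaw": 1, "dp": [-0.0623, 0.011, 0], "turn": [0, 0, 0]}
    - {"jaw": 1, "dp": [0, 0, 0], "turn": [0, 0, 0]}
    - {"jaw": 1, "dp": [0, 0, 0], "turn": [0, 0, 0]}

```text
time: 33.57
tcp_pos: [0.4682, -0.0582, 0.1139]
tcp_rot: [-179.8, -0.0, 79.3]
wrist_force: [-0.2, 1.1, -1.1]
opening: 0.737
gripper_force: 66.1
```

```bash
python3 plan.py .469,-.0573,.12 .469,-.0573,.001; python3 -c "
from h import *
im=optics.get_image('scene')
print([ (d['point'],d['confidence']) for d in optics.mark_of('egg_timer','scene')[:3]])
"
```

```text
t 33.57 tcp [ 0.4682 -0.0582  0.1139] rot [-1.798e+02 -4.000e-02  7.926e+01] open 0.737 grip 66.13396525382996 F [-0.2  1.1 -1.1] j [-16. -14. 118.   0.  76.  -5.]
[ 0.469  -0.0573  0.12  ] total [ 0.0021  0.0012 -0.0121] n 1 each [ 0.0021  0.0012 -0.0121]
[ 0.469  -0.0573  0.001 ] total [-1.00e-04  8.00e-04  2.38e-01] n 3 each [-0.      0.0003  0.0793]
[([0.4693, -0.0592, 0.1211], 0.6)]
```

drive_tool:
  motion:
    - {"jaw": 1, "dp": [0.001, 0.001, 0.07], "turn": [0, 0, 0]}
    - {"jaw": 1, "dp": [0, 0, 0.07], "turn": [0, 0, 0]}
    - {"jaw": 1, "dp": [0, 0, 0.045], "turn": [0, 0, 0]}
    - {"jaw": 1, "dp": [0, 0, 0.025], "turn": [0, 0, 0]}
    - {"jaw": 1, "dp": [0, 0, 0.01], "turn": [0, 0, 0]}
    - {"jaw": 1, "dp": [0, 0, 0], "turn": [0, 0, 0]}
    - {"jaw": 1, "dp": [0, 0, 0], "turn": [0, 0, 0]}
    - {"jaw": 1, "dp": [0, 0, 0], "turn": [0, 0, 0]}

```text
time: 34.33
tcp_pos: [0.4712, -0.0568, 0.0075]
tcp_rot: [179.8, 0.0, 79.5]
wrist_force: [0.1, -0.6, -1.4]
opening: 0.733
gripper_force: 66.1
```

```bash
python3 plan.py .469,-.0573,.001; python3 -c "
from h import *
im=optics.get_image('scene')
print([ (d['point'],d['confidence']) for d in optics.mark_of('egg_timer','scene')[:3]])
"
```

```text
t 34.33 tcp [ 0.4712 -0.0568  0.0075] rot [1.7985e+02 1.0000e-02 7.9500e+01] open 0.733 grip 66.13263130187988 F [ 0.1 -0.6 -1.4] j [-16.  -5. 121.   0.  63.  -5.]
[ 0.469  -0.0573  0.001 ] total [-0.0018 -0.0043  0.013 ] n 1 each [-0.0018 -0.0043  0.013 ]
[([0.4723, -0.0573, 0.019], 0.69)]
```

drive_tool:
  motion:
    - {"jaw": 1, "dp": [-0.001, -0.004, 0.008], "turn": [0, 0, 0]}
    - {"jaw": 1, "dp": [0, 0, 0.003], "turn": [0, 0, 0]}
    - {"jaw": 1, "dp": [0, 0, 0], "turn": [0, 0, 0]}
    - {"jaw": 1, "dp": [0, 0, 0], "turn": [0, 0, 0]}

```text
time: 34.77
tcp_pos: [0.4681, -0.0572, 0.0009]
tcp_rot: [180.0, 0.0, 79.4]
wrist_force: [-1.5, -0.1, 0.4]
opening: 0.74
gripper_force: 66.3
```

drive_tool:
  motion:
    - {"jaw": 1, "dp": [0, 0, 0.003], "turn": [0, 0, 0]}
    - {"jaw": 1, "dp": [0, 0, 0], "turn": [0, 0, 0]}
    - {"jaw": 1, "dp": [0, 0, 0], "turn": [0, 0, 0]}
    - {"jaw": 1, "dp": [0, 0, 0], "turn": [0, 0, 0]}

```text
time: 35.1
tcp_pos: [0.4682, -0.0572, 0.0008]
tcp_rot: [-180.0, 0.0, 79.5]
wrist_force: [-6.7, 1.7, 12.3]
opening: 0.735
gripper_force: 67.3
```

Contact with the board. I'll release and withdraw.

drive_tool:
  motion:
    - {"jaw": 1, "dp": [0, 0, -0.003], "turn": [0, 0, 0]}
    - {"jaw": 1, "dp": [0, 0, 0], "turn": [0, 0, 0]}
    - {"jaw": -1, "dp": [0, 0, 0], "turn": [0, 0, 0]}
    - {"jaw": -1, "dp": [0, 0, 0], "turn": [0, 0, 0]}
    - {"jaw": -1, "dp": [0, 0, 0], "turn": [0, 0, 0]}
    - {"jaw": -1, "dp": [0, 0, 0], "turn": [0, 0, 0]}
    - {"jaw": -1, "dp": [0, 0, 0], "turn": [0, 0, 0]}
    - {"jaw": -1, "dp": [0, 0, 0], "turn": [0, 0, 0]}

```text
time: 35.77
tcp_pos: [0.4678, -0.057, 0.0005]
tcp_rot: [-180.0, -0.0, 79.4]
wrist_force: [0.5, -0.1, 1.1]
opening: 0.998
gripper_force: 0.0
```

drive_tool:
  motion:
    - {"jaw": -1, "dp": [0, 0, -0.03], "turn": [0, 0, 0]}
    - {"jaw": -1, "dp": [0, 0, -0.06], "turn": [0, 0, 0]}
    - {"jaw": -1, "dp": [0, 0, -0.075], "turn": [0, 0, 0]}
    - {"jaw": -1, "dp": [0, 0, -0.075], "turn": [0, 0, 0]}
    - {"jaw": -1, "dp": [0, 0, -0.06], "turn": [0, 0, 0]}
    - {"jaw": -1, "dp": [0, 0, -0.03], "turn": [0, 0, 0]}
    - {"jaw": -1, "dp": [0, 0, 0], "turn": [0, 0, 0]}
    - {"jaw": -1, "dp": [0, 0, 0], "turn": [0, 0, 0]}

```text
time: 36.43
tcp_pos: [0.4684, -0.0572, 0.1663]
tcp_rot: [179.9, 0.0, 79.5]
wrist_force: [-0.4, -0.7, 0.1]
opening: 1.0
gripper_force: 0.0
```

drive_tool:
  motion:
    - {"jaw": -1, "dp": [0.065, -0.0115, 0], "turn": [0, 0, 0]}
    - {"jaw": -1, "dp": [0.065, -0.0115, 0], "turn": [0, 0, 0]}
    - {"jaw": -1, "dp": [0.065, -0.0115, 0], "turn": [0, 0, 0]}
    - {"jaw": -1, "dp": [0.065, -0.0115, 0], "turn": [0, 0, 0]}
    - {"jaw": -1, "dp": [0.065, -0.0115, 0], "turn": [0, 0, 0]}
    - {"jaw": -1, "dp": [0.065, -0.0115, 0], "turn": [0, 0, 0]}
    - {"jaw": -1, "dp": [0.065, -0.0115, 0], "turn": [0, 0, 0]}
    - {"jaw": -1, "dp": [0, 0, 0], "turn": [0, 0, 0]}

```text
time: 37.1
tcp_pos: [0.4679, 0.1781, 0.1626]
tcp_rot: [-179.7, -0.0, 79.8]
wrist_force: [-1.2, 0.5, 0.3]
opening: 0.998
gripper_force: 0.0
```

```bash
python3 plan.py; python3 -c "
from h import *
ims={}
for c in ('scene','top'):
  im=ims[c]=optics.get_image(c)
  for n in ('pepper_mill','spice_jar','salt_shaker','egg_timer'):print(c,n,[ (d['point'],round(d['confidence'],2)) for d in optics.mark_of(n,c)[:3]])
a=cv2.resize(ims['scene']['frame'][130:230,280:390],(396,360),interpolation=cv2.INTER_CUBIC)
b=cv2.resize(ims['top']['frame'][150:250,310:410+40],(400,286),interpolation=cv2.INTER_CUBIC)
b=cv2.copyMakeBorder(b,0,74,0,0,cv2.BORDER_CONSTANT)
cv2.imwrite('pics/f9.png',np.hstack([a,b]))
"
```

```text
t 37.1 tcp [0.4679 0.1781 0.1626] rot [-1.7971e+02 -2.0000e-02  7.9750e+01] open 0.998 grip 0.0 F [-1.2  0.5  0.3] j [ 12. -12. 112.   0.  81.  22.]
scene pepper_mill [([0.4239, -0.3068, 0.0193], 0.76)]
scene spice_jar [([0.5152, 0.084, 0.0043], 0.98), ([0.437, -0.2247, 0.011], 0.9)]
scene salt_shaker [([0.486, 0.4907, 0.0001], 0.67), ([0.424, -0.3091, 0.0179], 0.66), ([0.4561, -0.1384, 0.0107], 0.58)]
scene egg_timer [([0.47, -0.0551, 0.0136], 0.58)]
top pepper_mill [([0.4222, -0.3083, 0.0123], 0.74)]
top spice_jar [([0.5127, 0.0851, -0.0011], 0.74), ([0.4416, -0.2282, 0.0119], 0.65)]
top salt_shaker [([0.492, 0.4913, -0.001], 0.66), ([0.4547, -0.1418, 0.0112], 0.47)]
top egg_timer [([0.4662, -0.056, 0.0176], 0.65)]
```

View pics/f9.png

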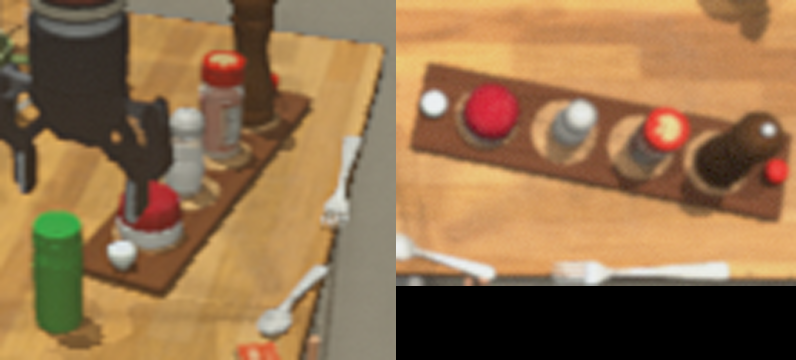

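All four stand upright and centred on their marks in both views: mill by the red knob (765,150), then jar (660,135), salt shaker (570,125), and timer by the white knob (490,110). All network positions are within about 5 mm of the marks, and the gripper is clear.

```bash
python3 -c "
from cell import arm
print(arm.job_done())"
```

```text
the job is handed in; nothing more can be done
None
```

The job is handed in at about 37 s: pepper mill, spice jar, salt shaker and egg timer stand upright on their marks from the red-knob end, each within about 5 mm by the last camera check; the judge returned no verdict.

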